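Set up the pH testing corner

TASK

Set up the pH testing corner: stand the round rinse jar in the wide round base and the slim dropper bottle in the narrow round base, put the flat square box in the square tray, and lay the pen meter from the table (the spare one stays in the kit case) along the sloped rest, probe end downhill against the bottom lip so that the probe stays wet. Each must sit fully down in its own holder, upright or flat, and be let go. Keep the jar and the dropper bottle upright all the while, and leave the small capped vial and the tall measuring tube standing where they are.

Things in the scene. Friction and masses are not known exactly. Their poses are not given: they have to be found in the camera images.
- pen_center (a point): centre of the pen-type pH meter: 158 mm long, 28 wide, 28 high, about 90 g, lying on the table. Long axis = its y: probe end at +y (light blue cap; 52 mm long, 20 wide, underside 5 mm above the body's), thick body (104 mm, 28 mm square, blue end) at -y; z up. Point: half-way along, 14 mm above its underside; grip across its width (x) here.
- jar_center (a point): centre of the rinse jar: squat upright round jar with screw cap, 44 mm across, 48 mm tall, about 50 g; the point is on its axis 24 mm above its underside.
- dropper_center (a point): centre of the dropper bottle: slim upright brown bottle with a rubber bulb, 94 mm tall, about 45 g; the body is 26 mm across up to 56 mm, then it narrows to a 20 mm collar and a 12 mm bulb; the point is on its axis 47 mm above its underside, on the 26 mm body.
- box_center (a point): centre of the flat square lidded box (white): 34 x 34 mm, 16 mm high, about 30 g, sides along its own x and y; the point is 8 mm above its underside.
- meter_rest: fixed sloped meter rest: steel plate 50 mm wide, 150 long, rising 16 degrees to its +x; lip across the low end, 18 mm high; flared side cheeks near both ends (34 mm apart, 46 on top, 10 high), 41 to 117 mm from lip no sides. Slick liner: the meter slides to the lip. Origin on table, x level uphill, z up; foot of lip at (-0.071,0,0.012), seated meter's centre (0,0,0.047).
- wide_base: wide round base for the rinse jar: dark steel dish fixed to the table, 72 mm across over its rim, 16 mm high; its round well is 51 mm wide at the floor and flares to 64 mm at the rim; the floor is 5 mm above the table. Origin: on the table on its axis, z up.
- narrow_base: narrow round base for the dropper bottle: dark steel dish fixed to the table, 60 mm across over its rim, 21 mm high; its round well is 33 mm wide at the floor and flares to 46 mm at the rim; the floor is 5 mm above the table. Origin: on the table on its axis, z up.
- square_tray: square tray for the flat box: dark steel, fixed to the table, 54 x 54 mm foot with four low flared sides along its own x and y, 42 mm apart at the floor and 53 mm at the top, top edge 11 mm above the table, so that the box stands 9 mm proud of it; the floor is 4 mm above the table. Origin: on the table at its centre, z up.
- vial_center (a point): bystander: small upright glass vial with a white cap, 24 mm across, 32 mm tall, loose; the point is half-way up.
- tube_center (a point): bystander: tall upright clear measuring tube, 189 mm tall, 40 mm foot, 32 mm barrel, loose; the point is half-way up. Fixed round the work: a microscope up to 350 mm tall in x 0.19 to 0.47, y -0.44 to -0.13 (go round its far side or above), its cord lying along x = 0.51 left of it, and an open refrigerator left of the robot base (beyond x + y = 0.36).
Mind the look-alikes: they are no part of the job. What is shaped like the narrow_base but pink is not meant. Leave any brown look-alike of the part that bears box_center alone.

How it is judged:
At the end, for the whole second after the job is handed in: Jar in wide base, dropper bottle in narrow base, box in square tray: within 8 mm of centre, 4 mm of full depth, 0.12 rad of upright; pen meter on the sloped rest, probe downhill, within 9 mm of the lip, 11 mm of its centre line, 0.08 rad of its slope; all let go and at rest (horizontal distance between jar_center and wide_base below 0.008 m and z of jar_center in the frame of wide_base between 0.025 and 0.033 m and angle between each of jar_center, dropper_center, box_center's own z axis and vertical below 0.12 rad and horizontal distance between dropper_center and narrow_base below 0.008 m and z of dropper_center in the frame of narrow_base between 0.048 and 0.056 m and horizontal distance between box_center and square_tray below 0.008 m and z of box_center in the frame of square_tray between 0.008 and 0.016 m and x of pen_center in the frame of meter_rest between -0.009 and 0.009 m and y of pen_center in the frame of meter_rest between -0.011 and 0.011 m and z of pen_center in the frame of meter_rest between 0.041 and 0.053 m and angle between pen_center's own y axis and vertical between 1.77 and 1.93 rad and linear speed of each of rinse_jar, dropper, flat_box, pen_meter below 0.02 m/s); the robot touches nothing.
It fails at once if the small vial is knocked over or shifted by more than 30 mm (distance of vial_center from where it was at the start of the episode above 0.03 m or angle between vial_center's own z axis and vertical above 0.6 rad).
It fails at once if the measuring tube is knocked over or shifted by more than 30 mm (distance of tube_center from where it was at the start of the episode above 0.03 m or angle between tube_center's own z axis and vertical above 0.6 rad).
It fails at once if the rinse jar or the dropper bottle is tipped by more than 0.8 rad (angle between any of jar_center, dropper_center's own z axis and vertical above 0.8 rad).
It also fails if it takes over 120 s, if anything falls off the work surface, if the arm or the gripper's body presses on something with over 40 N, if the wrist force passes 120 N, or if a joint passes its speed limit or range.

ROBOT

A 7-joint arm with a two-finger parallel gripper is mounted at the origin on a cart in front of the work surface, level with it; the furniture and walls round the work are solid. World frame = base frame: x ahead of the robot, y to its left, z up, the work surface at z = 0. Lengths are in m, angles in rad, forces in N, time in s.
With the tool pointing down it reaches from about 0.425 to 0.875 m from the base axis. Payload 4.7 kg.
Tool frame: the origin (TCP) lies midway between the tips of the shut fingers; the grasp point (between the pads) lies 19 mm behind it; z points along the fingers, x is the direction in which the jaws open and shut, and the axes are right-handed (so a half turn about z gives the same grasp; the last joint's range is limited). The gripper opens to 87 mm and grips with 3 to 60 N. Pads are 19 mm wide; open, the fingers measure 117 mm over their backs; the gripper's body (75 mm by 190 mm) begins 51 mm behind the grasp point.
Start: joints at [-1.314, 0.321, -0.07, 1.45, 0.023, 1.371, -0.057], TCP at [0.156, 0.631, 0.201] pointing down, gripper open.
Joint ranges: [-2.86, 2.86], [-0.3, 2.09], [-1.38, 1.24], [0.06, 2.45], [-1.56, 4.7], [0.09, 2.05], [-2.69, 2.69]. Speed limits (rad/s): [2.57, 2.57, 3.14, 3.14, 3.14, 3.14, 3.14].

INTERFACE

Orientations are given as [roll, pitch, yaw] about the fixed x, y, z axes, in that order (R = Rz(yaw) Ry(pitch) Rx(roll)).
In Python, from station import * gives the robot as it stands. Calls block until the motion is done:
- move_ptp(position, orientation): joint-space move of the TCP to a pose.
- move_l(position, frame=None, max_speed=0.15, until_force=None): straight line of the TCP; frame=None keeps the orientation; max_speed is the mean speed in m/s. With until_force (N) it stops when the force on the tool has changed by that much, and returns True; else False.
- movej(angles): joint-space move.
- open_gripper() and gripper_close(effort=None): open the fingers fully, or close them until they stop; effort is the grip in N (None keeps the last).
- dwell(seconds).
- inverse_kinematics(position, orientation): joint angles nearest the present ones, or None.
- read_state(): the state.
- get_image(name): name is "scene" or "top" or "wrist"; returns the picture (420x560x3 uint8, red, green, blue); there is no depth.
- get_calibration(name): a dict with "K" (3x3 intrinsics, pixels), "rvec" (rotation vector, rad) and "tvec" (3), from world to camera coordinates, as OpenCV has them. Camera axes: x right, y down, z forward; pixel columns grow to the right and rows downward; lengths in m; the calibration is good to about 2 mm. The wrist camera is an equidistant fisheye: a pixel r from the principal point sees the ray r / f radians off the axis. A picture is of the moment at which its call begins: read the wrist's pose just before it. get_calibration takes no time and is no camera call; for the wrist camera it gives the pose at the moment of the call.
A pose or a line that the arm cannot do raises PlanningError and nothing moves.
- finish_job(): hands the job in, once; it reports no verdict.
The state is a dict: "clock": time; "joint_positions": joint angles; "dq": joint speeds; "tau": joint torques, N m; "tcp_pos": TCP position; "tool_rot": TCP orientation; "force": force on the tool from outside, world axes, zero at the start; "moment": the same for the moment, N m; "grip_width": finger opening in m.
Only numpy, scipy, OpenCV 4.12 (cv2) and the standard library are available. Lean on these libraries where they do the work, as an engineer would, in place of code of your own. Each camera call takes 0.05 s, during which the arm holds its last target.

## Working session

There is one attempt and no reset: what is moved stays moved. The work goes in short steps, each a Python script; the robot and the scene stay as the last script left them, time stands still between calls to the robot, and variables do not carry over. Pictures are saved under pics/ and viewed, and the job is handed in when it is done.

```bash
mkdir -p pics; ls; python3 - <<'E'
from station import *
import cv2
for n in("scene","top","wrist"):
    c=get_calibration(n); im=get_image(n); print(n,c)
    cv2.imwrite(f"pics/{n}0.png",im[...,::-1])
print(read_state())
E
```

```text
pics
scene {'K': array([[399.13708543,   0.        , 272.10270985],
       [  0.        , 399.13708543, 206.62245481],
       [  0.        ,   0.        ,   1.        ]]), 'rvec': array([ 1.9140791 , -0.72117682,  0.44681766]), 'tvec': array([-0.56778929,  0.13475347,  1.03773361])}
top {'K': array([[439.71201578,   0.        , 281.0320845 ],
       [  0.        , 439.71201578, 214.54897069],
       [  0.        ,   0.        ,   1.        ]]), 'rvec': array([ 2.20377967, -2.14590544,  0.05879837]), 'tvec': array([-0.26294074,  0.51318194,  1.081475  ])}
wrist {'K': array([[325.1922621 ,   0.        , 278.38265327],
       [  0.        , 325.1922621 , 209.23027955],
       [  0.        ,   0.        ,   1.        ]]), 'rvec': array([-2.2693371 , -1.77844863, -0.27765449]), 'tvec': array([-0.64863314, -0.03817756,  0.39153268])}
{'clock': 0.15, 'joint_positions': array([-1.31392728,  0.32166291, -0.07008532,  1.4513851 ,  0.02257453,
        1.37080985, -0.05689282]), 'dq': array([ 0.00032995, -0.00041304, -0.00063986, -0.00614785, -0.00078748,
        0.00104441, -0.00034903]), 'tau': array([ 4.56889056e-04, -4.91797650e+01, -4.04461138e-01, -3.12878716e+01,
       -6.38768217e-02,  4.05581819e-02,  1.24449352e-04]), 'tcp_pos': array([0.15618331, 0.63049308, 0.20051103]), 'tool_rot': array([3.14153144e+00, 1.47754521e-03, 1.32805403e+00]), 'force': array([ 0.03600742, -1.05364799,  0.82150767]), 'moment': array([0.03607565, 0.00457609, 0.00410762]), 'grip_width': 0.08718971812260946}
```

View pics/scene0.png

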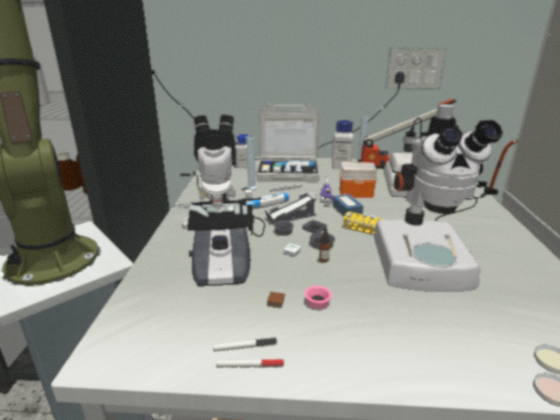

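View pics/top0.png

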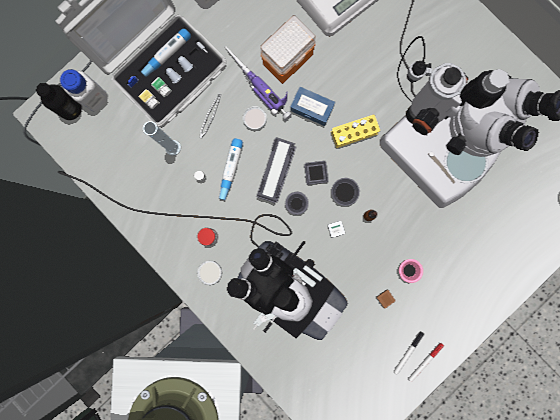

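View pics/wrist0.png

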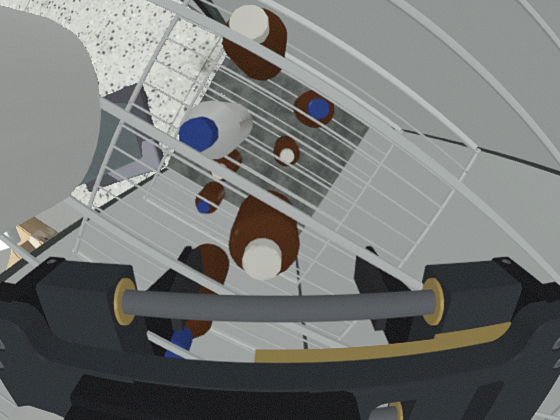

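Top: pen at (231,170), rest (275,168), square tray (316,172), round bases (297,203) and (345,191), box (336,229), dropper (370,215), pink decoy (410,271), brown decoy (386,298). The jar could be one of the round tops (255,119), (206,237), (209,273), so I'll zoom in.

```bash
cat > h.py <<'E'
import numpy as np, cv2, json
from station import *
def cam(n):
    c=get_calibration(n); R=cv2.Rodrigues(np.array(c["rvec"],float))[0]; return np.array(c["K"]),R,np.array(c["tvec"],float).reshape(3)
def ray(n,uv,c=None):
    K,R,t=c or cam(n); x=(uv[0]-K[0,2])/K[0,0]; y=(uv[1]-K[1,2])/K[1,1]
    if n=="wrist":
        r=np.hypot(x,y); s=np.sin(r)/r if r>1e-9 else 1; d=np.array([x*s,y*s,np.cos(r)])
    else: d=np.array([x,y,1.])
    d=R.T@d; return -R.T@t, d/np.linalg.norm(d)
def onz(n,uv,z,c=None):
    o,d=ray(n,uv,c); return o+d*(z-o[2])/d[2]
def proj(n,P,c=None):
    K,R,t=c or cam(n); p=R@np.array(P,float)+t
    if n=="wrist":
        th=np.arctan2(np.hypot(p[0],p[1]),p[2]); q=p[:2]/(np.hypot(*p[:2])+1e-12)*th
    else: q=p[:2]/p[2]
    return K[:2,:2]@q+K[:2,2]
def tri(rs):
    A=np.zeros((3,3));b=np.zeros(3)
    for o,d in rs:
        M=np.eye(3)-np.outer(d,d);A+=M;b+=M@o
    P=np.linalg.solve(A,b); return P,[np.linalg.norm(np.cross(d,P-o)) for o,d in rs]
E
python3 - <<'E'
from h import *
t=cv2.imread("pics/top0.png");s=cv2.imread("pics/scene0.png")
cv2.imwrite("pics/topz.png",cv2.resize(t[90:310,180:430],None,fx=3,fy=2.7,interpolation=cv2.INTER_CUBIC)[:600])
cv2.imwrite("pics/scenez.png",cv2.resize(s[150:320,170:400],None,fx=3.4,fy=3.4,interpolation=cv2.INTER_CUBIC))
for uv in[(231,170),(275,168),(316,172),(297,203),(345,191),(336,229),(370,215),(255,119),(206,237),(209,273),(199,176),(172,150),(410,271),(386,298),(290,290)]:
    p=onz("top",uv,0.02);print(uv,p.round(3),proj("scene",p).round())
E
```

```text
(231, 170) [ 0.629 -0.121  0.02 ] [268. 199.]
(275, 168) [ 0.636 -0.231  0.02 ] [292. 209.]
(316, 172) [ 0.629 -0.334  0.02 ] [315. 221.]
(297, 203) [ 0.55  -0.288  0.02 ] [284. 224.]
(345, 191) [ 0.583 -0.407  0.02 ] [323. 236.]
(336, 229) [ 0.487 -0.386  0.02 ] [292. 245.]
(370, 215) [ 0.524 -0.47   0.02 ] [325. 253.]
(255, 119) [ 0.761 -0.177  0.02 ] [308. 193.]
(206, 237) [ 0.459 -0.064  0.02 ] [215. 208.]
(209, 273) [ 0.37  -0.075  0.02 ] [192. 218.]
(199, 176) [ 0.612 -0.04   0.02 ] [249. 193.]
(172, 150) [0.676 0.031 0.02 ] [251. 183.]
(410, 271) [ 0.389 -0.569  0.02 ] [318. 293.]
(386, 298) [ 0.322 -0.511  0.02 ] [277. 293.]
(290, 290) [ 0.335 -0.276  0.02 ] [221. 249.]
```

View pics/topz.png

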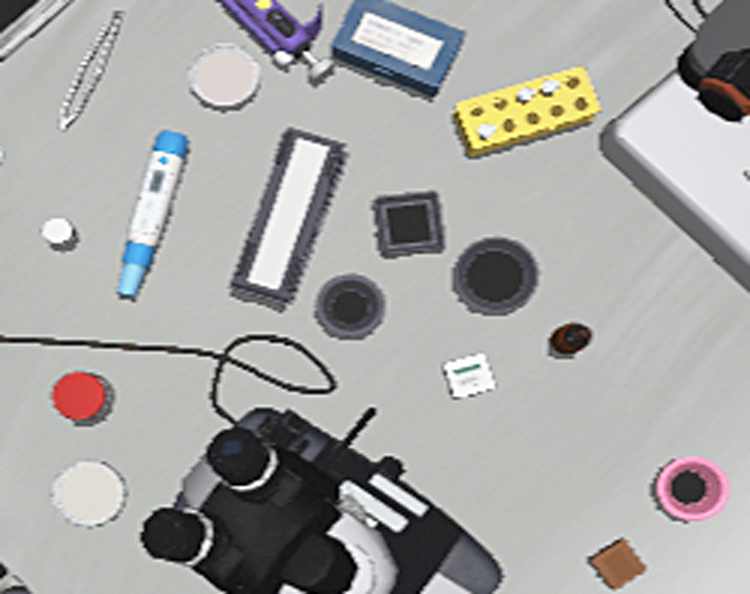

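View pics/scenez.png

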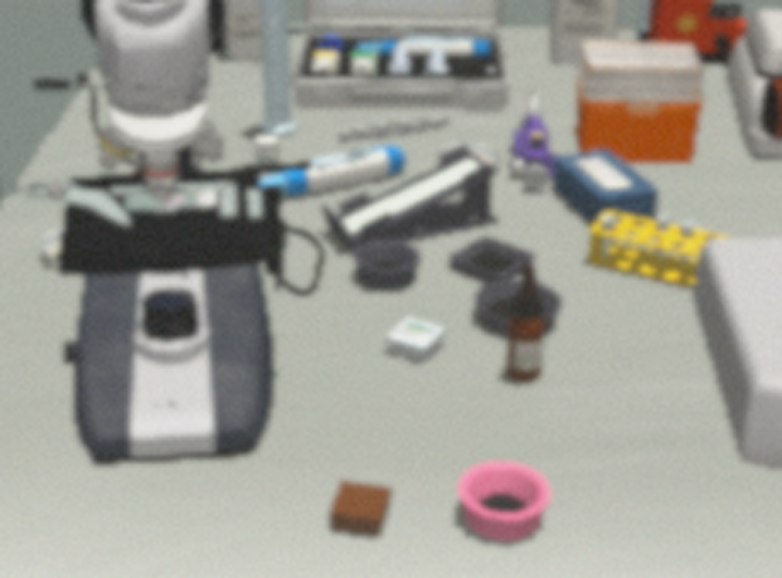

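```bash
python3 - <<'E'
from h import *
A=[];b=[];Q=[]
for r in(0.45,.55,.65,.75,.85):
  for z in(0.02,.1,.2,.35):
    for tilt in(0,0.2,-0.2):
      th=0.0
      q=inverse_kinematics([r*np.cos(th),r*np.sin(th),z],[np.pi,tilt,0])
      if q is None: continue
      Q.append((r,z,tilt,np.array(q).round(3)))
for x in Q: print(*x[:3],x[3])
E
```

```text
0.45 0.02 0 [-0.766  0.081  0.737  2.152 -0.068  0.931  0.01 ]
0.45 0.02 0.2 [-0.683  0.292  0.716  1.98  -0.201  1.15   0.133]
0.45 0.02 -0.2 [-0.816 -0.135  0.722  2.324  0.161  0.725 -0.199]
0.45 0.1 0 [-0.755 -0.059  0.684  2.074  0.042  1.114 -0.09 ]
0.45 0.1 0.2 [-0.688  0.166  0.698  1.911 -0.107  1.306  0.053]
0.45 0.1 -0.2 [-0.765 -0.277  0.618  2.238  0.234  0.943 -0.269]
0.45 0.2 0 [-0.169 -0.108  0.102  1.924  0.011  1.326 -0.07 ]
0.45 0.2 0.2 [-0.241  0.063  0.2    1.774 -0.021  1.506 -0.037]
0.45 0.2 -0.2 [-0.218 -0.286  0.122  2.083  0.059  1.144 -0.117]
0.45 0.35 0 [-0.103 -0.137  0.038  1.655  0.005  1.624 -0.064]
0.45 0.35 0.2 [-0.741  0.012  0.705  1.533 -0.015  1.799 -0.038]
0.55 0.02 0 [-0.694  0.339  0.749  1.921 -0.275  0.986  0.18 ]
0.55 0.02 0.2 [-0.562  0.497  0.658  1.728 -0.3    1.231  0.198]
0.55 0.02 -0.2 [-0.737  0.158  0.729  2.107 -0.151  0.721  0.079]
0.55 0.1 0 [-0.696  0.218  0.73   1.851 -0.16   1.132  0.091]
0.55 0.1 0.2 [-0.574  0.401  0.668  1.664 -0.233  1.367  0.151]
0.55 0.1 -0.2 [-0.764  0.017  0.721  2.035 -0.003  0.895 -0.042]
0.55 0.2 0 
[... 1726 characters left out ...]
.35 0 [-0.392  0.618  0.739  0.863 -0.41   1.777  0.159]
0.75 0.35 -0.2 [-0.551  0.417  0.775  1.158 -0.318  1.474  0.149]
0.85 0.02 0 [-0.356  0.953  0.678  1.005 -0.553  1.343  0.219]
0.85 0.02 0.2 [-0.205  1.148  0.602  0.602 -0.52   1.682  0.122]
0.85 0.02 -0.2 [-0.406  0.774  0.603  1.299 -0.491  1.005  0.244]
0.85 0.1 0 [-0.335  0.897  0.674  0.923 -0.513  1.46   0.189]
0.85 0.1 0.2 [-0.171  1.123  0.606  0.472 -0.521  1.818  0.094]
0.85 0.1 -0.2 [-0.423  0.716  0.65   1.233 -0.467  1.13   0.221]
0.85 0.2 0 [-0.29   0.865  0.671  0.757 -0.494  1.633  0.152]
0.85 0.2 -0.2 [-0.425  0.671  0.697  1.105 -0.45   1.3    0.195]
0.85 0.35 -0.2 [-0.36   0.682  0.754  0.785 -0.491  1.599  0.156]
```

```bash
cat > fk.py <<'E'
import numpy as np
from scipy.spatial.transform import Rotation as Ro
from scipy.optimize import least_squares
import itertools
def T(R,p):
    M=np.eye(4);M[:3,:3]=R;M[:3,3]=p;return M
def rz(a):return Ro.from_rotvec([0,0,a]).as_matrix()
def ry(a):return Ro.from_rotvec([0,a,0]).as_matrix()
def chain(q,p,s):
    # p: h,a1, L1,e, L2,e2,w, L3
    h,a1,L1,e,e2,L2,w,L3=p
    fr=[]
    M=T(rz(s[0]*q[0]),[0,0,h]); fr.append(M)
    M=M@T(ry(s[1]*q[1]),[a1,0,0]);fr.append(M)
    M=M@T(rz(s[2]*q[2]),[0,0,0])@T(np.eye(3),[e,0,L1]);fr.append(M)
    M=M@T(ry(s[3]*q[3]),[0,0,0])
    M=M@T(rz(s[4]*q[4]),[e2,0,0])@T(np.eye(3),[0,0,L2]);fr.append(M)
    M=M@T(ry(s[5]*q[5]),[0,0,0])@T(np.eye(3),[w,0,0])
    M=M@T(rz(s[6]*q[6]),[0,0,L3]);fr.append(M)
    return fr
E
python3 - <<'E'
from h import *; from fk import *
S=[]
rng=np.random.default_rng(0)
while len(S)<40:
    r=rng.uniform(.45,.85);a=rng.uniform(-1,1);z=rng.uniform(0,.35)
    P=[r*np.cos(a),r*np.sin(a),z];O=[np.pi+rng.uniform(-.2,.2),rng.uniform(-.2,.2),rng.uniform(-1.5,1.5)]
    q=inverse_kinematics(P,O)
    if q is not None:S.append((q,P,Ro.from_euler('xyz',O).as_matrix()))
best=None
for s in itertools.product([1,-1],repeat=7):
    if s[1]<0 or s[3]<0 : continue
    F=[chain(S[k][0],[.3,0,.4,0,0,.4,0,.2],s)[-1][:3,:3] for k in range(8)]
    # allow fixed tool rotation
    rel=[F[k].T@S[k][2] for k in range(8)]
    e=sum(np.linalg.norm(x-rel[0]) for x in rel)
    if best is None or e<best[0]:best=(e,s,rel[0])
e,s,Rt=best;print(e,s,Rt.round(3))
f=lambda p:np.concatenate([chain(q,p,s)[-1][:3,3]-P for q,P,_ in S])
r=least_squares(f,[.3,0,.4,0,0,.4,0,.2]);print(r.x.round(4),abs(r.fun).max())
E
```

```text
1.858645431800923e-12 (-1, 1, -1, 1, -1, 1, -1) [[-1. -0.  0.]
 [ 0. -1.  0.]
 [ 0.  0.  1.]]
[ 0.2619 -0.0283  0.4688  0.0092  0.0054  0.5258 -0.0105  0.3907] 0.02207998916203216
```

```bash
cat > fk.py <<'E'
import numpy as np, os
from scipy.spatial.transform import Rotation as Ro
from scipy.optimize import least_squares
s=(-1,1,-1,1,-1,1,-1)
ax="zyzyzyz"
def rots(q):
    R=[];M=np.eye(3)
    for i in range(7):
        v=np.zeros(3);v["xyz".index(ax[i])]=s[i]*q[i]
        M=M@Ro.from_rotvec(v).as_matrix();R.append(M)
    return R
RT=np.diag([-1,-1,1.])
OFF=np.load("off.npy") if os.path.exists("off.npy") else None
def fk(q):
    "joint origins (8 pts; last=TCP) and tool R"
    R=[np.eye(3)]+rots(q); P=[np.zeros(3)]
    for i in range(8): P.append(P[-1]+R[i]@OFF[i])
    return np.array(P),R[7]@RT
def ik(pos,O,q0,q3=None,w=0.02):
    "own IK, near q0, optional preferred q3"
    Rd=Ro.from_euler('xyz',O).as_matrix(); q0=np.array(q0,float)
    lo=np.array([-2.86,-.3,-1.38,.06,-1.56,.09,-2.69])+.02;hi=np.array([2.86,2.09,1.24,2.45,4.7,2.05,2.69])-.02
    def f(q):
        P,R=fk(q); e=np.r_[(P[-1]-pos)*10,Ro.from_matrix(Rd.T@R).as_rotvec()*3]
        return np.r_[e,(0 if q3 is None else w*(q[2]-q3))]
    r=least_squares(f,np.clip(q0,lo+1e-3,hi-1e-3),bounds=(lo,hi),xtol=1e-12,ftol=1e-12)
    # polish with q3 frozen
    q=r.x.copy(); idx=[0,1,3,4,5,6]
    g=lambda v:f(np.insert(v,2,q[2]))[:6]
    r2=least_squares(g,q[idx],bounds=(lo[idx],hi[idx]),xtol=1e-14,ftol=1e-14)
    return np.insert(r2.x,2,q[2]),abs(r2.fun).max()
E
python3 - <<'E'
from h import *; from fk import *
import fk as F
S=[];rng=np.random.default_rng(0)
while len(S)<60:
    r=rng.uniform(.45,.85);a=rng.uniform(-1,1);z=rng.uniform(0,.35)
    P=[r*np.cos(a),r*np.sin(a),z];O=[np.pi+rng.uniform(-.3,.3),rng.uniform(-.3,.3),rng.uniform(-1.5,1.5)]
    q=inverse_kinematics(P,O)
    if q is not None:S.append((q,P))
A=np.vstack([np.hstack([np.eye(3)]+rots(q)) for q,_ in S]);b=np.concatenate([P for _,P in S])
x=np.linalg.lstsq(A,b,rcond=1e-6)[0];print(abs(A@x-b).max());print(x.reshape(8,3).round(4))
np.save("off.npy",x.reshape(8,3))
F.OFF=x.reshape(8,3)
q=read_state();P,R=fk(q["joint_positions"]);print(P.round(3),q["tcp_pos"])
E
```

```text
8.592870859303048e-11
[[-0.000e+00  0.000e+00  1.247e-01]
 [ 0.000e+00 -7.800e-03  1.247e-01]
 [-0.000e+00 -7.800e-03  2.339e-01]
 [ 0.000e+00 -5.300e-03  2.339e-01]
 [ 0.000e+00 -5.300e-03  2.565e-01]
 [ 0.000e+00 -2.000e-04  2.565e-01]
 [-0.000e+00 -2.000e-04  1.949e-01]
 [-0.000e+00 -0.000e+00  1.949e-01]]
[[ 0.     0.     0.   ]
 [-0.     0.     0.125]
 [ 0.008 -0.002  0.249]
 [ 0.034  0.068  0.471]
 [ 0.058  0.138  0.693]
 [ 0.11   0.384  0.642]
 [ 0.156  0.631  0.59 ]
 [ 0.156  0.631  0.395]
 [ 0.156  0.63   0.201]] [0.15618331 0.63049308 0.20051103]
```

```bash
python3 - <<'E'
from h import *; from fk import *
P,R=fk(read_state()["joint_positions"])
for n in("scene","top","wrist"):
    K,Rc,t=cam(n);print(n,"pos",(-Rc.T@t).round(3),"fwd",Rc[2].round(2))
    for p in P[2:]: print(p.round(2),proj(n,p).round(), (Rc@p+t)[2].round(2))
t=cv2.imread("pics/top0.png");s=cv2.imread("pics/scene0.png")
cv2.imwrite("pics/tl.png",cv2.resize(t[100:420,0:300],None,fx=1.85,fy=1.85,interpolation=cv2.INTER_CUBIC))
cv2.imwrite("pics/sl.png",cv2.resize(s[0:330,0:250],None,fx=1.8,fy=1.8,interpolation=cv2.INTER_CUBIC))
E
```

```text
scene pos [-0.147 -1.037  0.566] fwd [ 0.59  0.68 -0.43]
[ 0.01 -0.    0.25] [ 32. 167.] 0.93
[0.03 0.07 0.47] [11. 64.] 0.9
[0.06 0.14 0.69] [-13. -47.] 0.87
[0.11 0.38 0.64] [  0. -13.] 1.09
[0.16 0.63 0.59] [7. 9.] 1.31
[0.16 0.63 0.4 ] [23. 72.] 1.39
[0.16 0.63 0.2 ] [ 38. 127.] 1.47
top pos [ 0.44  -0.271  1.111] fwd [ 0.07  0.02 -1.  ]
[ 0.01 -0.    0.25] [141. 472.] 0.83
[0.03 0.07 0.47] [ 39. 531.] 0.62
[0.06 0.14 0.69] [-175.  659.] 0.4
[0.11 0.38 0.64] [-349.  548.] 0.46
[0.16 0.63 0.59] [-485.  468.] 0.52
[0.16 0.63 0.4 ] [-273.  408.] 0.71
[0.16 0.63 0.2 ] [-152.  373.] 0.91
wrist pos [0.074 0.65  0.384] fwd [ 0.3  -0.07 -0.95]
[ 0.01 -0.    0.25] [-155.  240.] 0.16
[0.03 0.07 0.47] [-249.  321.] -0.05
[0.06 0.14 0.69] [-334.  449.] -0.26
[0.11 0.38 0.64] [-308.  612.] -0.22
[0.16 0.63 0.59] [ 283. 1004.] -0.17
[0.16 0.63 0.4 ] [283. 663.] 0.01
[0.16 0.63 0.2 ] [279. 248.] 0.2
```

View pics/tl.png

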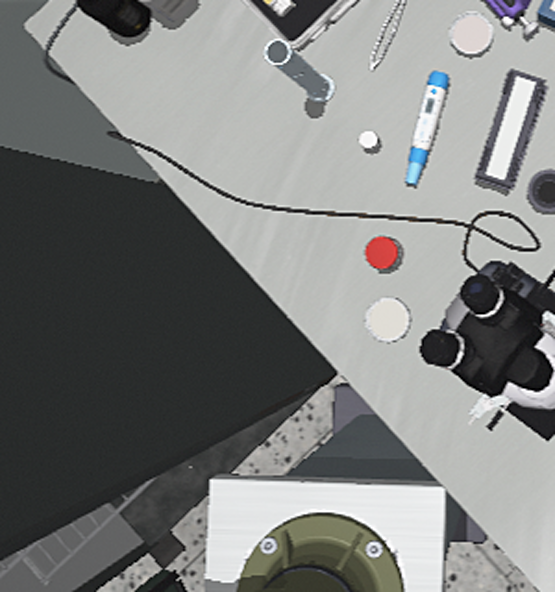

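View pics/sl.png

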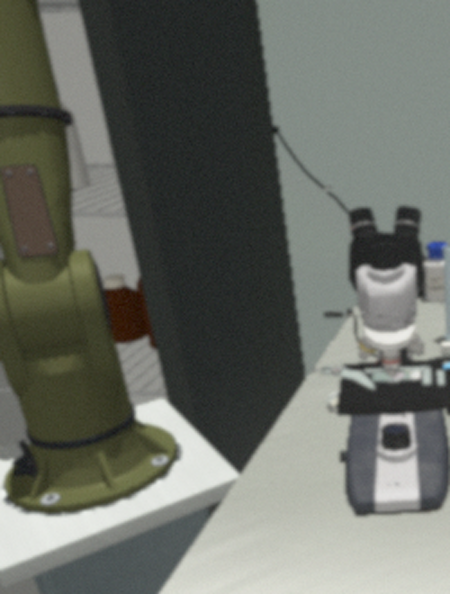

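```bash
python3 - <<'E'
from h import *
w=cv2.imread("pics/wrist0.png")
w=cv2.convertScaleAbs(w,alpha=1.2,beta=20)
cv2.imwrite("pics/wl.png",cv2.resize(w,(800,600),interpolation=cv2.INTER_CUBIC))
for z in(-.4,-.2,0,.1,.2):
  print(z,[proj("wrist",[x,.36-x,z]).round().tolist() for x in(-.3,-.1,0,.1,.3)])
E
```

```text
-0.4 [[246.0, -33.0], [185.0, 61.0], [158.0, 112.0], [135.0, 160.0], [102.0, 244.0]]
-0.2 [[236.0, -72.0], [155.0, 48.0], [122.0, 114.0], [97.0, 177.0], [66.0, 276.0]]
0 [[219.0, -136.0], [102.0, 26.0], [60.0, 122.0], [35.0, 206.0], [19.0, 322.0]]
0.1 [[206.0, -183.0], [57.0, 9.0], [11.0, 129.0], [-8.0, 229.0], [-10.0, 352.0]]
0.2 [[189.0, -243.0], [-11.0, -13.0], [-57.0, 143.0], [-62.0, 261.0], [-41.0, 386.0]]
```

View pics/wl.png

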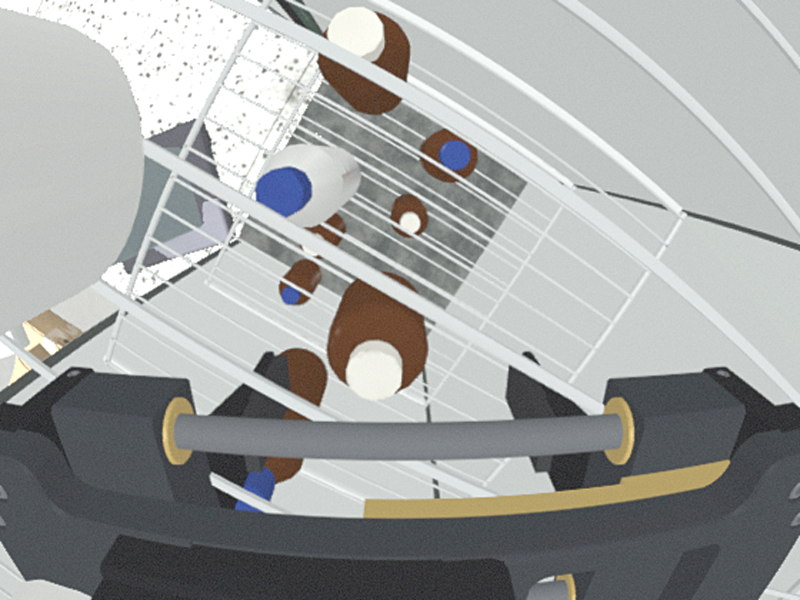

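```bash
python3 - <<'E'
from h import *
w=cv2.imread("pics/wrist0.png")
w=cv2.convertScaleAbs(w,alpha=1.2,beta=30)
cv2.imwrite("pics/wl2.png",cv2.resize(w[200:370,60:460],(800,340),interpolation=cv2.INTER_CUBIC))
p=read_state()["tcp_pos"]
move_l([p[0]-.03,p[1]-.03,p[2]],max_speed=.1)
print(read_state()["force"],read_state()["clock"])
c=cam("wrist");np.savez("c1.npz",*c)
im=get_image("wrist");cv2.imwrite("pics/w1.png",cv2.resize(im[...,::-1],(800,600),interpolation=cv2.INTER_CUBIC))
E
```

```text
[0.56229939 0.14689759 0.84710399] 0.725
```

View pics/wl2.png

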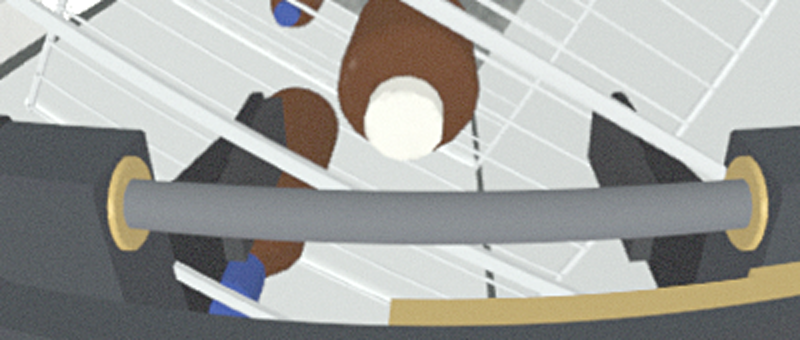

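View pics/w1.png

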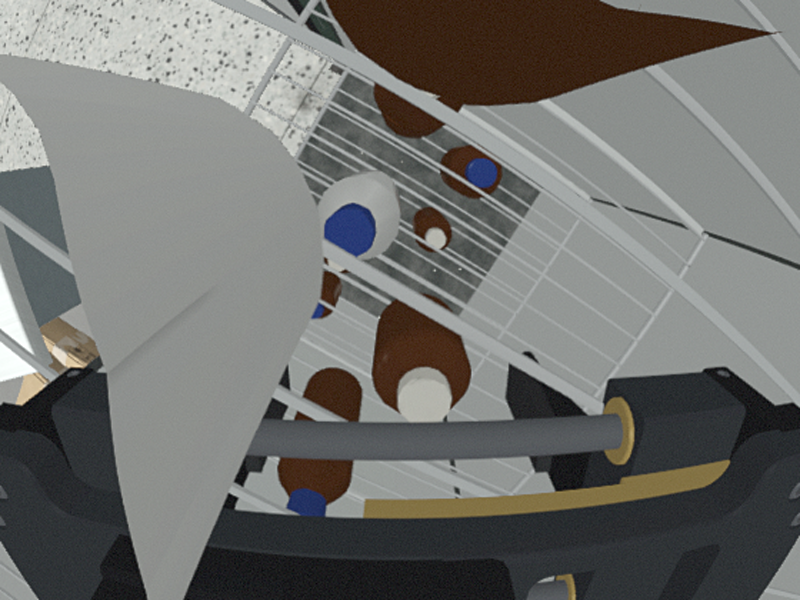

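```bash
python3 - <<'E'
from h import *
d=np.load("c1.npz");c1=[d[k] for k in d.files]
cal={'K':None}
K=c1[0];R0=cv2.Rodrigues(np.array([-2.2693371,-1.77844863,-0.27765449]))[0];c0=(K,R0,np.array([-0.64863314,-0.03817756,0.39153268]))
def pr(l,c,pts):
    for u,v in pts:
        o,dd=ray("wrist",(u*.7,v*.7),c)
        print(l,(u,v),"az",np.degrees(np.arctan2(dd[1],dd[0])).round(1),"el",np.degrees(np.arcsin(dd[2])).round(1),"o",o.round(3))
pr("g0",c0,[(0,20),(80,30),(130,90),(145,140),(140,220),(110,290),(30,320),(0,335)])
pr("g1",c1,[(0,60),(30,80),(200,90),(280,130),(320,200),(320,270),(290,370),(250,430),(200,560),(150,600),(105,370),(60,200)])
pr("b0",c0,[(320,70),(330,20),(408,50),(370,110)])
pr("b1",c1,[(330,0),(380,60),(460,105),(550,98),(770,33)])
# rail triangulation: crossbar front, points
E
```

```text
g0 (0, 20) az -128.1 el -39.0 o [0.074 0.65  0.384]
g0 (80, 30) az -129.7 el -48.5 o [0.074 0.65  0.384]
g0 (130, 90) az -121.0 el -56.5 o [0.074 0.65  0.384]
g0 (145, 140) az -110.4 el -59.2 o [0.074 0.65  0.384]
g0 (140, 220) az -92.7 el -57.7 o [0.074 0.65  0.384]
g0 (110, 290) az -82.1 el -51.3 o [0.074 0.65  0.384]
g0 (30, 320) az -84.2 el -40.9 o [0.074 0.65  0.384]
g0 (0, 335) az -84.5 el -36.8 o [0.074 0.65  0.384]
g1 (0, 60) az -122.7 el -40.5 o [0.044 0.62  0.384]
g1 (30, 80) az -120.3 el -44.6 o [0.044 0.62  0.384]
g1 (200, 90) az -124.7 el -64.8 o [0.044 0.62  0.384]
g1 (280, 130) az -117.3 el -75.5 o [0.044 0.62  0.384]
g1 (320, 200) az -73.7 el -79.1 o [0.044 0.62  0.384]
g1 (320, 270) az -48.0 el -72.9 o [0.044 0.62  0.384]
g1 (290, 370) az -41.3 el -60.4 o [0.044 0.62  0.384]
g1 (250, 430) az -43.5 el -51.6 o [0.044 0.62  0.384]
g1 (200, 560) az -42.1 el -34.6 o [0.044 0.62  0.384]
g1 (150, 600) az -46.0 el -27.4 o [0.044 0.62  0.384]
g1 (105, 370) az -70.9 el -45.7 o [0.044 0.62  0.384]
g1 (60, 200) az -100.5 el -48.8 o [0.044 0.62  0.384]
b0 (320, 70) az -152.5 el -75.9 o [0.074 0.65  0.384]
b0 (330, 20) az -168.2 el -71.5 o [0.074 0.65  0.384]
b0 (408, 50) az 161.0 el -77.1 o [0.074 0.65  0.384]
b0 (370, 110) az -162.2 el -83.5 o [0.074 0.65  0.384]
b1 (330, 0) az -171.6 el -69.3 o [0.044 0.62  0.384]
b1 (380, 60) az 176.0 el -78.2 o [0.044 0.62  0.384]
b1 (460, 105) az 115.4 el -80.2 o [0.044 0.62  0.384]
b1 (550, 98) az 98.6 el -70.2 o [0.044 0.62  0.384]
b1 (770, 33) az 99.4 el -42.3 o [0.044 0.62  0.384]
```

```bash
python3 - <<'E'
from h import *
d=np.load("c1.npz");c1=[d[k] for k in d.files]
K=c1[0];R0=cv2.Rodrigues(np.array([-2.2693371,-1.77844863,-0.27765449]))[0];c0=(K,R0,np.array([-0.64863314,-0.03817756,0.39153268]))
for n,a,b in[("crossB",(258,14),(300,42)),("backcorner",(683,213),(705,235)),("whitecap",(375,370),(425,395)),("bluecap",(285,192),(350,230)),("blue2",(455,155),(482,173)),("b0base",(370,110),(410,137)),("w3",(410,223),(436,240))]:
    print(n,*[np.round(x,3) for x in tri([ray("wrist",(a[0]*.7,a[1]*.7),c0),ray("wrist",(b[0]*.7,b[1]*.7),c1)])])
# rail directions: from azimuth planes: normal of plane in both views
def pl(c,p,q):
    o,a=ray("wrist",(p[0]*.7,p[1]*.7),c);_,b=ray("wrist",(q[0]*.7,q[1]*.7),c);n=np.cross(a,b);return o,n/np.linalg.norm(n)
for l,A in[("A0",(c0,(180,165),(500,338))),("B0",(c0,(330,45),(620,255))),("C0",(c0,(110,292),(290,395))),("A1",(c1,(350,255),(600,400))),("B1",(c1,(330,60),(600,215)))]:
    o,n=pl(*A); h=np.cross(n,[0,0,1]);h/=np.linalg.norm(h);print(l,"dir",np.degrees(np.arctan2(h[1],h[0])).round(1),"elev of plane perp: offset per depth", (n[2]/np.hypot(n[0],n[1])).round(2))
E
```

```text
crossB [-0.058  0.575  0.045] [0.003 0.003]
backcorner [ 0.186  0.928 -0.039] [0. 0.]
whitecap [0.214 0.599 0.088] [0. 0.]
bluecap [0.078 0.585 0.133] [0. 0.]
blue2 [ 0.091  0.719 -0.199] [0. 0.]
b0base [ 0.032  0.635 -0.019] [0.001 0.001]
w3 [ 0.165  0.643 -0.215] [0.001 0.001]
A0 dir -133.3 elev of plane perp: offset per depth 0.25
B0 dir -137.9 elev of plane perp: offset per depth -0.12
C0 dir -133.6 elev of plane perp: offset per depth 0.63
A1 dir -134.7 elev of plane perp: offset per depth 0.24
B1 dir -132.2 elev of plane perp: offset per depth -0.12
```

```bash
python3 - <<'E'
from h import *
p=read_state()["tcp_pos"]
move_l([.1562,.6305,.2005],max_speed=.1)
print(move_l([.1562,.6305,.25],max_speed=.1,until_force=6))
s=read_state();print(s["tcp_pos"],s["force"],s["clock"])
c=cam("wrist");np.savez("c2.npz",*c)
im=get_image("wrist");cv2.imwrite("pics/w2.png",cv2.resize(im[...,::-1],(800,600),interpolation=cv2.INTER_CUBIC))
E
```

```text
False
[0.15602693 0.63025845 0.24977481] [-0.04058832 -0.11051408  0.63703748] 1.9917
```

View pics/w2.png

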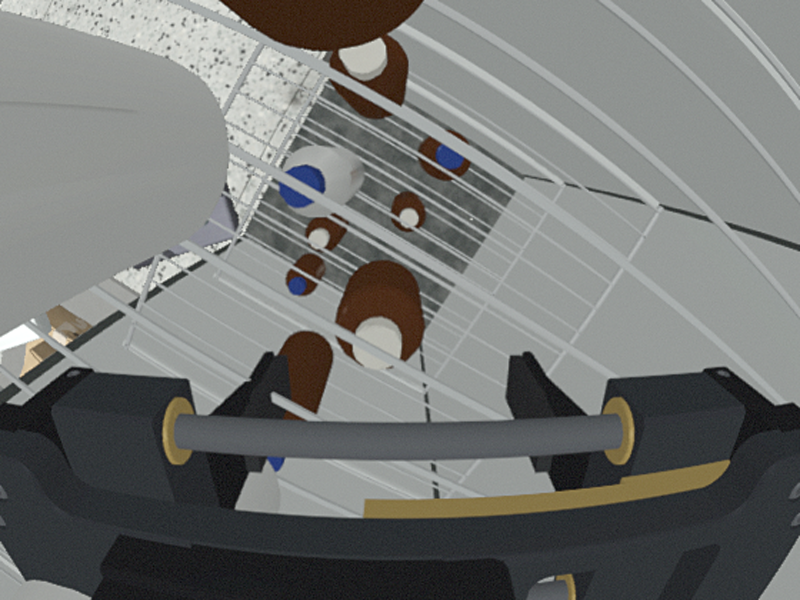

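```bash
python3 - <<'E'
from h import *
d=np.load("c2.npz");c2=[d[k] for k in d.files]
def pl(c,p,q):
    o,a=ray("wrist",(p[0]*.7,p[1]*.7),c);_,b=ray("wrist",(q[0]*.7,q[1]*.7),c);n=np.cross(a,b);return o,n/np.linalg.norm(n)
for l,p,q in[("r1",(235,157),(600,370)),("r2",(185,243),(360,345)),("r0",(350,78),(620,235)),("r3",(100,292),(270,395)),("far",(275,398),(365,460)),("top",(440,50),(560,115))]:
    o,n=pl(c2,p,q);h=np.cross(n,[0,0,1]);h/=np.linalg.norm(h);print(l,"dir",np.degrees(np.arctan2(h[1],h[0])).round(1),(n[2]/np.hypot(n[0],n[1])*np.sign(h[0])).round(3))
print(o)
# grey/brown outlines
for u,v in[(100,38),(180,75),(225,130),(225,190),(200,225),(100,280),(20,310)]+[(235,10),(280,40),(340,50),(400,28),(424,0)]:
    o,dd=ray("wrist",(u*.7,v*.7),c2);print((u,v),"az",np.degrees(np.arctan2(dd[1],dd[0])).round(1),"el",np.degrees(np.arcsin(dd[2])).round(1))
E
```

```text
r1 dir -134.5 -0.176
r2 dir -135.3 -0.417
r0 dir -131.8 0.101
r3 dir -134.9 -0.66
far dir -144.0 -0.647
top dir -129.6 0.246
[0.07392969 0.64972756 0.43318554]
(100, 38) az -129.4 el -51.2
(180, 75) az -127.0 el -61.9
(225, 130) az -114.2 el -68.9
(225, 190) az -94.2 el -68.6
(200, 225) az -86.4 el -64.5
(100, 280) az -84.5 el -50.7
(20, 310) az -86.2 el -40.4
(235, 10) az -148.0 el -63.4
(280, 40) az -150.0 el -69.9
(340, 50) az -166.1 el -75.4
(400, 28) az 165.1 el -74.4
(424, 0) az 156.9 el -70.7
```

```bash
python3 - <<'E'
from h import *
for uv in [(70,188),(65,155),(60,90),(55,105),(77,205)]:
  for z in(0,.1,.288,.4,.6): print(uv,z,onz("scene",uv,z).round(2), end=' | ')
  print()
im=cv2.imread("pics/scene0.png")
cv2.imwrite("pics/sl2.png",cv2.resize(im[0:230,0:130],(452*1,800*1)[::1],interpolation=cv2.INTER_CUBIC)[:600])
E
```

```text
(70, 188) 0 [0.18 0.47 0.  ] | (70, 188) 0.1 [0.12 0.2  0.1 ] | (70, 188) 0.288 [ 0.01 -0.3   0.29] | (70, 188) 0.4 [-0.05 -0.6   0.4 ] | (70, 188) 0.6 [-0.17 -1.13  0.6 ] | 
(65, 155) 0 [0.28 0.9  0.  ] | (65, 155) 0.1 [0.21 0.55 0.1 ] | (65, 155) 0.288 [ 0.06 -0.09  0.29] | (65, 155) 0.4 [-0.02 -0.47  0.4 ] | (65, 155) 0.6 [-0.17 -1.15  0.6 ] | 
(60, 90) 0 [0.8  2.83 0.  ] | (60, 90) 0.1 [0.63 2.15 0.1 ] | (60, 90) 0.288 [0.32 0.86 0.29] | (60, 90) 0.4 [0.13 0.1  0.4 ] | (60, 90) 0.6 [-0.2  -1.27  0.6 ] | 
(55, 105) 0 [0.58 2.16 0.  ] | (55, 105) 0.1 [0.45 1.6  0.1 ] | (55, 105) 0.288 [0.21 0.53 0.29] | (55, 105) 0.4 [ 0.07 -0.1   0.4 ] | (55, 105) 0.6 [-0.19 -1.23  0.6 ] | 
(77, 205) 0 [0.15 0.3  0.  ] | (77, 205) 0.1 [0.1  0.06 0.1 ] | (77, 205) 0.288 [-0.   -0.38  0.29] | (77, 205) 0.4 [-0.06 -0.65  0.4 ] | (77, 205) 0.6 [-0.16 -1.12  0.6 ] |
```

View pics/sl2.png

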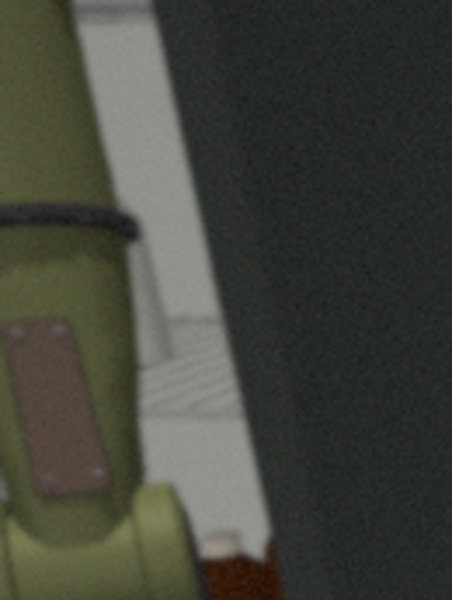

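```bash
python3 - <<'E'
from h import *; from fk import *
q=read_state()["joint_positions"].copy();print(q.round(3))
W=[]
a=q.copy();a[0]=-1.19;W.append(a)                       # theta 68
b=a.copy();b[[1,2,3,4,5]]=[-.1,0,2.05,0,1.3];W.append(b)
c=b.copy();c[0]=-1.83;c[1]=-.29;c[3]=2.3;W.append(c)
d=c.copy();d[1]=-.29;d[3]=.6;d[5]=.12;W.append(d)
p=q
for w in W:
    for f in np.linspace(0,1,6)[1:]:
        P,R=fk(p+(w-p)*f);print(f.round(1),[ (P[i].round(2).tolist(),round(P[i][0]+P[i][1],2)) for i in(4,6,8)])
    p=w;print()
np.save("W.npy",W)
E
```

```text
[-1.316  0.304 -0.068  1.378  0.021  1.462 -0.055]
0.2 [([0.06, 0.13, 0.7], np.float64(0.19)), ([0.17, 0.63, 0.64], np.float64(0.8)), ([0.17, 0.63, 0.25], np.float64(0.8))]
0.4 [([0.06, 0.13, 0.7], np.float64(0.19)), ([0.19, 0.62, 0.64], np.float64(0.81)), ([0.19, 0.62, 0.25], np.float64(0.81))]
0.6 [([0.07, 0.13, 0.7], np.float64(0.19)), ([0.2, 0.62, 0.64], np.float64(0.82)), ([0.2, 0.62, 0.25], np.float64(0.82))]
0.8 [([0.07, 0.12, 0.7], np.float64(0.19)), ([0.22, 0.61, 0.64], np.float64(0.83)), ([0.22, 0.61, 0.25], np.float64(0.83))]
1.0 [([0.07, 0.12, 0.7], np.float64(0.19)), ([0.23, 0.61, 0.64], np.float64(0.84)), ([0.23, 0.61, 0.25], np.float64(0.84))]

0.2 [([0.06, 0.09, 0.71], np.float64(0.15)), ([0.22, 0.57, 0.62], np.float64(0.79)), ([0.22, 0.56, 0.23], np.float64(0.78))]
0.4 [([0.04, 0.05, 0.71], np.float64(0.1)), ([0.22, 0.52, 0.6], np.float64(0.74)), ([0.21, 0.51, 0.21], np.float64(0.72))]
0.6 [([0.03, 0.02, 0.72], np.float64(0.05)), ([0.21, 0.48, 0.58], np.float64(0.69)), ([0.2, 0.46, 0.19], np.float64(0.66))]
0.8 [([0.02, -0.02, 0.72], np.float64(0.0)), ([0.2, 0.44, 0.
[... 755 characters left out ...]
.48], np.float64(0.27)), ([-0.04, 0.26, 0.1], np.float64(0.22))]

0.2 [([0.05, -0.12, 0.7], np.float64(-0.07)), ([-0.07, 0.37, 0.65], np.float64(0.3)), ([-0.11, 0.52, 0.29], np.float64(0.41))]
0.4 [([0.05, -0.12, 0.7], np.float64(-0.07)), ([-0.07, 0.36, 0.82], np.float64(0.29)), ([-0.15, 0.67, 0.6], np.float64(0.52))]
0.6 [([0.05, -0.12, 0.7], np.float64(-0.07)), ([-0.05, 0.29, 0.98], np.float64(0.24)), ([-0.15, 0.67, 0.97], np.float64(0.52))]
0.8 [([0.05, -0.12, 0.7], np.float64(-0.07)), ([-0.02, 0.18, 1.11], np.float64(0.16)), ([-0.1, 0.5, 1.31], np.float64(0.39))]
1.0 [([0.05, -0.12, 0.7], np.float64(-0.07)), ([0.02, 0.03, 1.19], np.float64(0.05)), ([-0.02, 0.19, 1.54], np.float64(0.16))]
```

```bash
python3 - <<'E'
from h import *
W=np.load("W.npy")
c,d=W[2],W[3]
e=c.copy();e[1]=-.29;e[3]=.6;e[5]=2.0
for i,w in enumerate([W[0],W[1],c,e]):
    movej(w);s=read_state();print(i,s["clock"],s["tcp_pos"].round(3),s["force"].round(1),abs(s["joint_positions"]-w).max().round(3))
    cv2.imwrite(f"pics/w_exit{i}.png",get_image("wrist")[...,::-1])
E
python3 -c "
import cv2,numpy as np
I=[cv2.resize(cv2.imread(f'pics/w_exit{i}.png'),(400,300)) for i in range(4)]
cv2.imwrite('pics/ex.png',np.vstack([np.hstack(I[:2]),np.hstack(I[2:])]))"
```

```text
0 2.4667 [0.236 0.604 0.248] [ 0.3 -0.5  0. ] 0.002
1 3.6083 [0.169 0.352 0.138] [-0.7  0.1  0.3] 0.002
2 4.5917 [-0.042  0.264  0.096] [ 0.9 -0.5  1. ] 0.002
3 7.5083 [-0.054  0.308  0.923] [1.1 0.5 0.5] 0.001
```

View pics/ex.png

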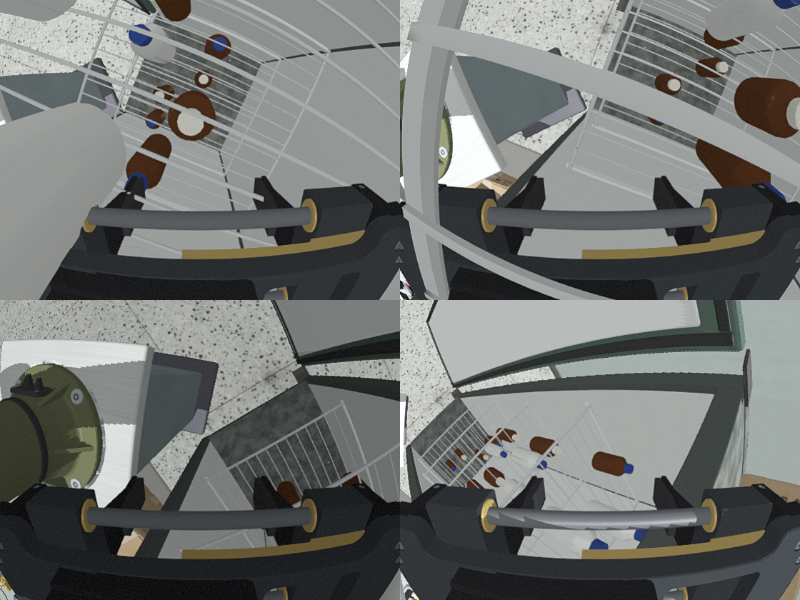

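The hand is out of the refrigerator with no contact force, and the fourth view shows the open door on the far side. Next I'll swing upright past the corner and come down over the table to look.

```bash
python3 - <<'E'
from h import *; from fk import *
q=read_state()["joint_positions"].copy()
a=q.copy();a[1]=-.29;a[3]=.5;a[5]=.12
b=a.copy();b[0]=0.2
v,e=ik([.60,-.17,.36],[np.pi,0,-.28],[.28,.3,0,1.3,0,1.5,0],q3=0)
print(v.round(3),e)
m=b.copy();m[0]=v[0];m[5]=1.6;m[3]=1.0
p=b
for w in(m,v):
  for f in np.linspace(0,1,5)[1:]:
    P,R=fk(p+(w-p)*f);print([P[i].round(2).tolist() for i in(4,6,8)])
  p=w
for w in(a,b,m,v):
    movej(w);s=read_state();print(s["clock"],s["tcp_pos"].round(3),s["force"].round(1))
c=cam("wrist");np.savez("cA.npz",*c)
cv2.imwrite("pics/A.png",get_image("wrist")[...,::-1])
E
python3 -c "
import cv2
cv2.imwrite('pics/Az.png',cv2.resize(cv2.imread('pics/A.png'),(800,600),interpolation=cv2.INTER_CUBIC))"
```

```text
[ 0.234  0.242  0.     1.239 -0.     1.661 -0.046] 1.532107773982716e-13
[[-0.14, 0.01, 0.7], [0.03, -0.03, 1.18], [0.31, -0.09, 1.45]]
[[-0.14, 0.01, 0.7], [0.09, -0.05, 1.16], [0.45, -0.13, 1.25]]
[[-0.14, 0.01, 0.7], [0.14, -0.06, 1.13], [0.51, -0.14, 1.03]]
[[-0.13, 0.01, 0.7], [0.19, -0.07, 1.09], [0.47, -0.14, 0.82]]
[[-0.08, -0.0, 0.71], [0.31, -0.1, 1.03], [0.54, -0.15, 0.71]]
[[-0.02, -0.02, 0.72], [0.43, -0.13, 0.95], [0.58, -0.17, 0.6]]
[[0.04, -0.03, 0.71], [0.52, -0.15, 0.86], [0.6, -0.17, 0.48]]
[[0.1, -0.05, 0.7], [0.6, -0.17, 0.75], [0.6, -0.17, 0.36]]
9.75 [-0.     0.104  1.568] [-0.4  0.1 -0.4]
11.875 [ 0.093 -0.046  1.568] [-0.7  0.   1.1]
14.6083 [ 0.469 -0.139  0.825] [ 0.7 -0.7 -0.2]
16.3583 [ 0.6   -0.17   0.362] [-0.6 -0.2  0.9]
```

View pics/Az.png

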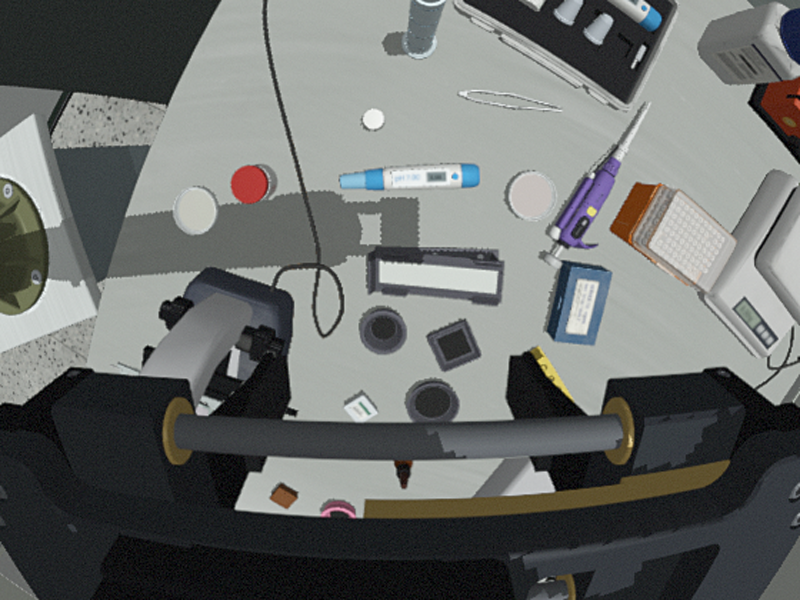

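```bash
python3 - <<'E'
from h import *
move_l([.62,-.36,.36],max_speed=.35)
s=read_state();print(s["clock"],s["tcp_pos"].round(3))
c=cam("wrist");np.savez("cB.npz",*c)
cv2.imwrite("pics/B.png",get_image("wrist")[...,::-1])
np.savez("cT.npz",*cam("top"))
cv2.imwrite("pics/T.png",get_image("top")[...,::-1])
for f in "B":
  cv2.imwrite('pics/Bz.png',cv2.resize(cv2.imread('pics/B.png'),(800,600),interpolation=cv2.INTER_CUBIC))
E
```

```text
17.1083 [ 0.62 -0.36  0.36]
```

View pics/Bz.png

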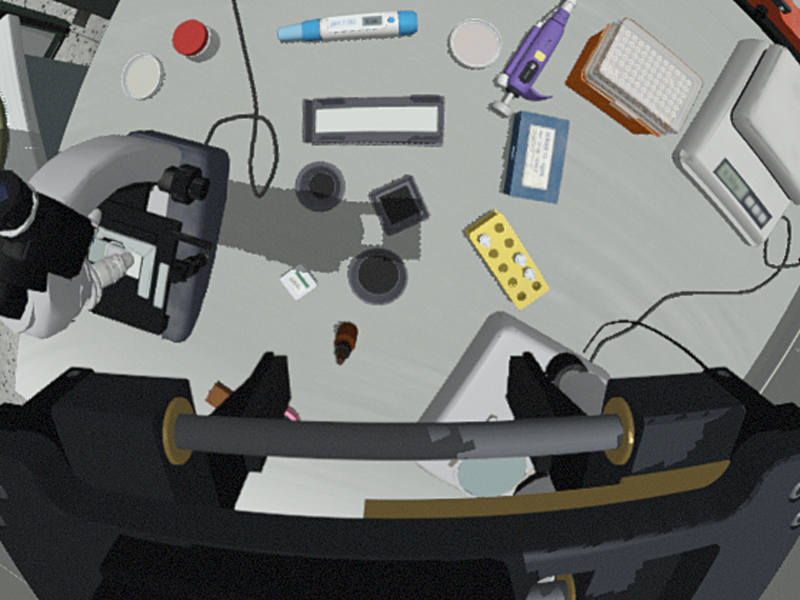

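Both wrist views A and B show everything. In B: jar cap (192,38), pen (345,25), rest (372,120), narrow base (320,185), tray (398,203), wide base (378,276), box (298,282), dropper (345,340). Next come masks, contours and ray casting.

```bash
cat > seg.py <<'E'
from h import *
def load(k):
    d=np.load(f"c{k}.npz");return [d[x] for x in d.files]
def cast(n,pts,z,c): return np.array([onz(n,p,z,c) for p in pts])
def circ(P):
    A=np.c_[2*P[:,:2],np.ones(len(P))];b=(P[:,:2]**2).sum(1);x=np.linalg.lstsq(A,b,rcond=None)[0];return x[:2],2*np.sqrt(x[2]+x[0]**2+x[1]**2)
def comps(m,amin=15):
    n,l,st,ce=cv2.connectedComponentsWithStats(m.astype(np.uint8));return [(ce[i],st[i,4],l==i) for i in range(1,n) if st[i,4]>=amin]
def contour(m):
    cs,_=cv2.findContours(m.astype(np.uint8),cv2.RETR_EXTERNAL,cv2.CHAIN_APPROX_NONE);return max(cs,key=len)[:,0,:].astype(float)
E
python3 - <<'E'
from seg import *
for k in"AB":
    c=load(k);im=cv2.imread(f"pics/{k}.png");hsv=cv2.cvtColor(im,cv2.COLOR_BGR2HSV);H,S,V=cv2.split(hsv)
    def at(name,u,v): 
        p=np.array([u*.7,v*.7]).astype(int);print(k,name,im[p[1],p[0]],hsv[p[1],p[0]])
    L={"A":dict(jar=(248,183),wf=(433,401),wr=(433,420),nf=(383,327),sq=(455,346),box=(355,403),plate=(430,277),cap=(350,180),bl=(460,175),body=(410,180),drop=(403,467),vial=(373,118)),
       "B":dict(jar=(190,35),wf=(378,276),wr=(378,300),nf=(321,186),sq=(398,205),box=(300,290),plate=(370,120),cap=(290,33),bl=(405,22),drop=(343,330))}[k]
    for n,(u,v) in L.items(): at(n,u,v)
    for n,z in[("jar",.048),("wf",.005),("nf",.005),("sq",.004),("box",.016),("plate",.03),("drop",.05)]:
        if n in L: print(n,onz("wrist",(L[n][0]*.7,L[n][1]*.7),z,c).round(3))
E
```

```text
A jar [ 55  60 177] [  1 176 177]
A wf [47 47 46] [90  5 47]
A wr [80 74 69] [106  35  80]
A nf [47 48 44] [83 21 48]
A sq [42 43 44] [15 12 44]
A box [225 225 220] [ 90   6 225]
A plate [212 217 212] [ 60   6 217]
A cap [219 196 146] [ 99  85 219]
A bl [226 229 229] [ 30   3 229]
A body [235 231 223] [100  13 235]
A drop [19  3 15] [143 215  19]
A vial [235 239 236] [ 53   4 239]
jar [ 0.46  -0.07   0.048]
wf [ 0.584 -0.408  0.005]
nf [ 0.55  -0.287  0.005]
sq [ 0.631 -0.338  0.004]
box [ 0.485 -0.376  0.016]
plate [ 0.623 -0.234  0.03 ]
drop [ 0.523 -0.471  0.05 ]
B jar [ 60  65 180] [  1 170 180]
B wf [46 47 45] [75 11 47]
B wr [81 74 72] [113  28  81]
B nf [43 44 42] [75 12 44]
B sq [29 28 27] [105  18  29]
B box [230 235 233] [ 42   5 235]
B plate [213 217 212] [ 66   6 217]
B cap [218 194 145] [100  85 218]
B bl [222 174  85] [101 157 222]
B drop [17 30 54] [ 11 175  54]
jar [ 0.462 -0.07   0.048]
wf [ 0.581 -0.411  0.005]
nf [ 0.549 -0.289  0.005]
sq [ 0.628 -0.336  0.004]
box [ 0.487 -0.399  0.016]
plate [ 0.626 -0.234  0.03 ]
drop [ 0.53  -0.451  0.05 ]
```

```bash
cat > m1.py <<'E'
from seg import *
res={}
Lb={"A":dict(jar=(248,183),wf=(433,401),nf=(383,327),sq=(455,346),box=(355,403),plate=(430,277),cap=(350,180),end=(470,175),drop=(403,467)),
   "B":dict(jar=(190,35),wf=(378,276),nf=(321,186),sq=(398,205),box=(300,290),plate=(370,120),cap=(290,33),end=(405,22),drop=(343,330))}
for k in"AB":
    c=load(k);K,R,t=c;print(k,"cam",(-R.T@t).round(3))
    im=cv2.imread(f"pics/{k}.png");f=4
    big=cv2.resize(im,None,fx=f,fy=f,interpolation=cv2.INTER_CUBIC);big=cv2.GaussianBlur(big,(5,5),0)
    H,S,V=cv2.split(cv2.cvtColor(big,cv2.COLOR_BGR2HSV))
    def seed(mask,n):
        u,v=np.array(Lb[k][n])*.7*f
        l=cv2.connectedComponents(mask.astype(np.uint8))[1];i=l[int(v),int(u)]
        if i==0: print("seed miss",n);return None
        return l==i
    def und(pts): return (pts+.5)/f-.5
    for n,z,m in[("wf",.005,V<61),("nf",.005,V<61)]:
        s=seed(m,n); P=cast("wrist",und(contour(s)),z,c);ce,d=circ(P);print(n,ce.round(4),"dia",d.round(4),"res",np.abs(np.linalg.norm(P[:,:2]-ce,axis=1)-d/2).max().round(4))
        m2=seed((V<115),n)
        if m2 is not None:
            for zz in(.016,.021): 
                P=cast("wrist",und(contour(m2)),zz,c);ce,d=circ(P);print("  rim",zz,ce.round(4),d.round(4))
    s=seed(V<61,"sq");P=cast("wrist",und(contour(s)),.004,c)[:,:2];r=cv2.minAreaRect((P*1000).astype(np.float32));print("sq",np.round(r[0],1),np.round(r[1],1),r[2])
    s=seed((S<45)&(V>195),"box")
    s=cv2.morphologyEx(s.astype(np.uint8),cv2.MORPH_CLOSE,np.ones((25,25)))
    P=cast("wrist",und(contour(s)),.016,c)[:,:2];r=cv2.minAreaRect((P*1000).astype(np.float32));print("box",np.round(r[0],1),np.round(r[1],1),r[2])
    s=seed((V>190),"plate");ct=und(contour(s));r=cv2.minAreaRect(ct.astype(np.float32));b=cv2.boxPoints(r);print("plate px",b.round(1).tolist())
    s=seed((S>110)&((H<8)|(H>172)),"jar");P=cast("wrist",und(contour(s)),.048,c);print("jar all",*[np.round(x,4) for x in circ(P)])
    s=seed((S>110)&((H<8)|(H>172))&(V>150),"jar")
    if s is not None: P=cast("wrist",und(contour(s)),.048,c);print("jar top",*[np.round(x,4) for x in circ(P)])
    blue=(H>92)&(H<112)&(S>60)&(V>100)
    for n in("cap","end"):
        s=seed(blue,n);
        if s is None: continue
        ct=und(contour(s));r=cv2.minAreaRect(ct.astype(np.float32));print(n,"px",cv2.boxPoints(r).round(1).tolist())
    cv2.imwrite(f"pics/V{k}.png",cv2.resize(big[150*f:330*f,150*f:400*f],(800,576)))
E
python3 m1.py
```

```text
A cam [ 0.623 -0.09   0.546]
wf [ 0.582  -0.4089] dia 0.0469 res 0.0013
  rim 0.016 [ 0.4057 -0.7142] 1.3875
  rim 0.021 [ 0.4078 -0.7083] 1.3744
nf [ 0.5496 -0.2875] dia 0.03 res 0.0015
  rim 0.016 [ 0.5488 -0.2862] 0.0596
  rim 0.021 [ 0.5495 -0.2844] 0.0591
sq [ 629.1 -335.6] [34.4 34.4] 8.042779922485352
box [ 488.  -388.2] [33.5 33.7] 18.655717849731445
plate px [[264.1000061035156, 196.89999389648438], [265.6000061035156, 181.60000610351562], [348.0, 189.6999969482422], [346.5, 205.0]]
jar all [ 0.4604 -0.0707] 0.0422
jar top [ 0.4595 -0.0704] 0.0409
cap px [[236.89999389648438, 119.0999984741211], [267.6000061035156, 117.19999694824219], [268.5, 132.60000610351562], [237.89999389648438, 134.39999389648438]]
end px [[322.29998779296875, 114.0999984741211], [335.1000061035156, 113.69999694824219], [335.79998779296875, 130.5], [322.8999938964844, 131.0]]
B cam [ 0.643 -0.28   0.544]
wf [ 0.5833 -0.4049] dia 0.0519 res 0.0063
  rim 0.016 [ 0.331  -0.2403] 0.4478
  rim 0.021 [ 0.3339 -0.2407] 0.4435
nf [ 0.5432 -0.2956] dia 0.0426 res 0.0099
  rim 0.016 [ 0.331  -0.2403] 0.4478
  rim 0.021 [ 0.3339 -0.2407] 0.4435
sq [ 628.5 -341.4] [53.1 45.9] 7.83058500289917
box [ 487.7 -388.7] [33.8 33.9] 18.895030975341797
plate px [[220.6999969482422, 75.19999694824219], [305.3999938964844, 74.4000015258789], [305.5, 91.0999984741211], [220.89999389648438, 91.9000015258789]]
jar all [ 0.4606 -0.0722] 0.0434
jar top [ 0.4592 -0.0705] 0.0407
cap px [[193.10000610351562, 15.300000190734863], [223.3000030517578, 12.399999618530273], [224.6999969482422, 26.899999618530273], [194.5, 29.799999237060547]]
end px [[278.0, 7.199999809265137], [291.6000061035156, 6.5], [292.5, 23.399999618530273], [278.8999938964844, 24.100000381469727]]
```

View pics/VA.png

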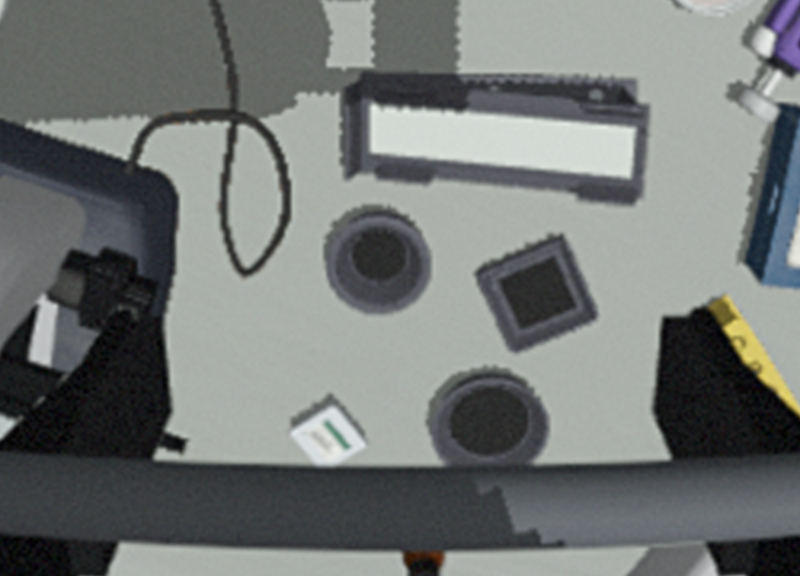

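View pics/VB.png

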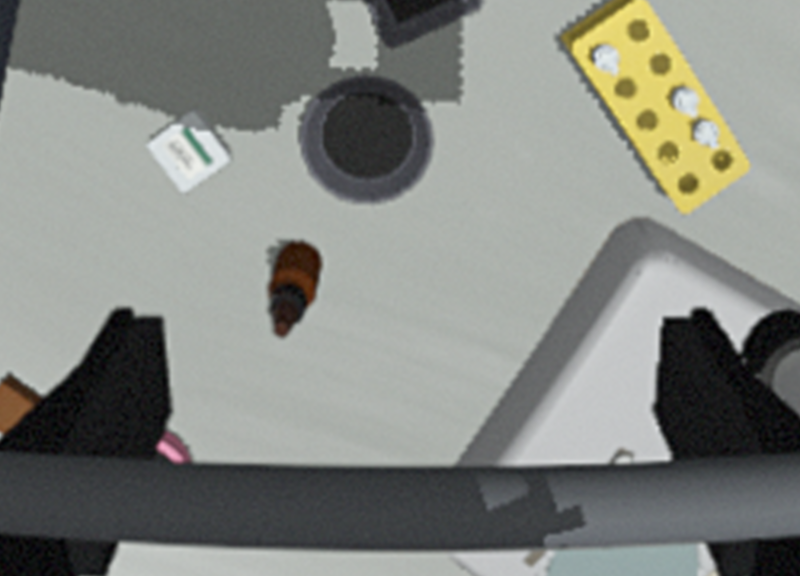

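```bash
python3 - <<'E'
from seg import *
f=4
cA,cB=load("A"),load("B")
def big(k): return cv2.GaussianBlur(cv2.resize(cv2.imread(f"pics/{k}.png"),None,fx=f,fy=f,interpolation=cv2.INTER_CUBIC),(5,5),0)
V={k:cv2.cvtColor(big(k),cv2.COLOR_BGR2HSV)[...,2] for k in"AB"}
def seed(mask,uv):
    l=cv2.connectedComponents(mask.astype(np.uint8))[1];u,v=np.array(uv)*.7*f;i=l[int(v),int(u)];return None if i==0 else l==i
un=lambda p:(p+.5)/f-.5
for n,a,b in[("wf",(433,401),(378,276)),("nf",(383,327),(321,186)),("sq",(455,346),(398,205))]:
  for k,c,uv in(("A",cA,a),("B",cB,b)):
    for th in(38,50,53,57,61,65):
      s=seed(V[k]<th,uv)
      if s is None: continue
      ct=un(contour(s));P=cast("wrist",ct,.005,c)
      if n=="sq": r=cv2.minAreaRect((P[:,:2]*1000).astype(np.float32));print(n,k,th,np.round(r[0],1),np.round(r[1],1),round(r[2],1))
      else: ce,d=circ(P);print(n,k,th,ce.round(4),d.round(4))
E
```

```text
wf A 50 [ 0.582  -0.4089] 0.045
wf A 53 [ 0.582  -0.4089] 0.0456
wf A 57 [ 0.582  -0.4089] 0.0463
wf A 61 [ 0.582  -0.4089] 0.0469
wf A 65 [ 0.582  -0.4088] 0.0475
wf B 50 [ 0.5824 -0.4055] 0.049
wf B 53 [ 0.583  -0.4051] 0.0507
wf B 57 [ 0.5831 -0.4049] 0.0513
wf B 61 [ 0.5833 -0.4049] 0.0519
wf B 65 [ 0.5833 -0.4049] 0.0524
nf A 50 [ 0.5494 -0.2876] 0.0277
nf A 53 [ 0.5495 -0.2876] 0.0286
nf A 57 [ 0.5496 -0.2875] 0.0293
nf A 61 [ 0.5496 -0.2875] 0.03
nf A 65 [ 0.5495 -0.2875] 0.0309
nf B 50 [ 0.5467 -0.2892] 0.0306
nf B 53 [ 0.5459 -0.2905] 0.0331
nf B 57 [ 0.5438 -0.2927] 0.0382
nf B 61 [ 0.5432 -0.2956] 0.0426
nf B 65 [ 0.5431 -0.2953] 0.0434
sq A 50 [ 629.2 -335.1] [33.1 33.1] 8.6
sq A 53 [ 629.2 -335.1] [33.6 33.5] 8.4
sq A 57 [ 629.1 -335.1] [34.  33.9] 8.0
sq A 61 [ 629.1 -335.1] [34.4 34.3] 8.0
sq A 65 [ 629.3 -335.1] [34.6 34.8] 8.6
sq B 38 [ 629.2 -336.4] [35.6 33.9] 8.3
sq B 50 [ 629.4 -336.8] [37.5 36.3] 7.5
sq B 53 [ 629.5 -337.9] [37.9 38.6] 7.6
sq B 57 [ 628.6 -341.3] [52.3 45.3] 7.6
sq B 61 [ 628.5 -341.3] [53.  45.8] 7.8
sq B 65 [ 628.5 -341.4] [53.5 46.1] 7.9
```

```bash
python3 - <<'E'
from h import *
move_l([.57,-.44,.31],max_speed=.35)
np.savez("cC.npz",*cam("wrist"));im=get_image("wrist");cv2.imwrite("pics/C.png",im[...,::-1])
move_l([.58,-.56,.34],max_speed=.35)
np.savez("cD.npz",*cam("wrist"));im2=get_image("wrist");cv2.imwrite("pics/D.png",im2[...,::-1])
s=read_state();print(s["clock"],s["tcp_pos"].round(3),s["force"].round(1))
cv2.imwrite("pics/CD.png",np.vstack([cv2.resize(i[...,::-1][:280],(600,300)) for i in(im,im2)]))
E
```

```text
18.4083 [ 0.582 -0.558  0.34 ] [0.3 1.4 0.3]
```

View pics/CD.png

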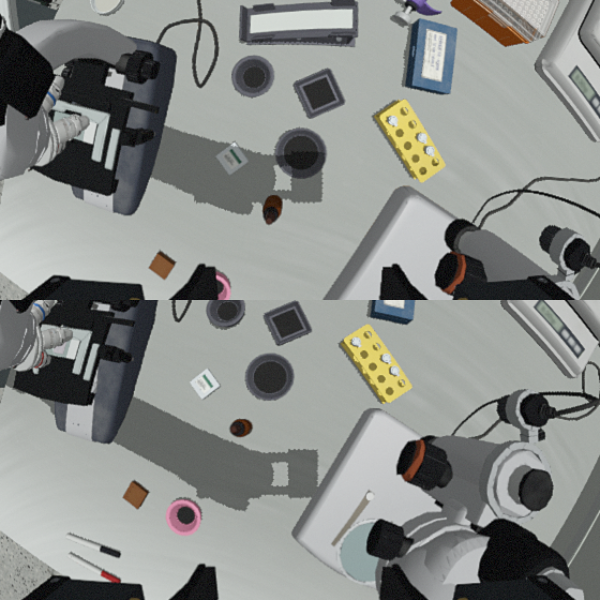

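```bash
cat > m2.py <<'E'
from seg import *
f=4
C={k:load(k) for k in"ABCD"}
BG={k:cv2.GaussianBlur(cv2.resize(cv2.imread(f"pics/{k}.png"),None,fx=f,fy=f,interpolation=cv2.INTER_CUBIC),(5,5),0) for k in"ABCD"}
HS={k:cv2.split(cv2.cvtColor(BG[k],cv2.COLOR_BGR2HSV)) for k in"ABCD"}
un=lambda p:(p+.5)/f-.5
def seed(mask,uv):
    l=cv2.connectedComponents(mask.astype(np.uint8))[1];u,v=np.array(uv)*f;i=l[int(v),int(u)];return None if i==0 else l==i
E
python3 - <<'E'
from m2 import *
W=np.array([.5825,-.407,.005]);N=np.array([.549,-.288,.005]);Sq=np.array([.629,-.336,.004])
for k in"BCD":
  V=HS[k][2]; print(k,"cam",(-C[k][1].T@C[k][2]).round(3))
  for n,X in(("W",W),("N",N),("S",Sq)):
    p=proj("wrist",X,C[k]); 
    v0=V[int(p[1]*f),int(p[0]*f)]
    for dth in(8,12,16):
      s=seed(V<v0+dth,p)
      ct=un(contour(s));P=cast("wrist",ct,X[2],C[k])
      if n=="S": r=cv2.minAreaRect((P[:,:2]*1000).astype(np.float32));print(n,v0,dth,np.round(r[0],1),np.round(r[1],1),round(r[2],1))
      else: ce,d=circ(P);print(n,v0,dth,ce.round(4),d.round(4))
    s=seed(V<110,p)
    if s is not None and s.sum()<60000:
      P=cast("wrist",un(contour(s)),dict(W=.016,N=.021,S=.011)[n],C[k])
      if n=="S": r=cv2.minAreaRect((P[:,:2]*1000).astype(np.float32));print(" rim",n,np.round(r[0],1),np.round(r[1],1),round(r[2],1))
      else: ce,d=circ(P);print(" rim",n,ce.round(4),d.round(4))
E
```

```text
B cam [ 0.643 -0.28   0.544]
W 47 8 [ 0.5831 -0.405 ] 0.051
W 47 12 [ 0.5833 -0.4049] 0.0517
W 47 16 [ 0.5833 -0.4049] 0.0523
N 47 8 [ 0.5456 -0.292 ] 0.0351
N 47 12 [ 0.5433 -0.2949] 0.0412
N 47 16 [ 0.5431 -0.2954] 0.0429
S 29 8 [ 629.1 -336.4] [35.7 33.7] 8.3
S 29 12 [ 629.1 -336.4] [36.1 34.6] 9.2
S 29 16 [ 629.2 -336.5] [36.7 35.1] 8.3
C cam [ 0.593 -0.36   0.493]
W 46 8 [ 0.5837 -0.4131] 0.052
W 46 12 [ 0.5807 -0.4153] 0.0571
W 46 16 [ 0.5807 -0.4156] 0.0578
N 43 8 [ 0.549  -0.2881] 0.0282
N 43 12 [ 0.549 -0.288] 0.0288
N 43 16 [ 0.5492 -0.2877] 0.0296
 rim N [ 0.5488 -0.2888] 0.0518
S 43 8 [ 629.  -335.5] [33.8 34. ] 8.4
S 43 12 [ 628.9 -335.5] [34.  34.3] 8.4
S 43 16 [ 628.9 -335.5] [34.3 34.6] 8.4
 rim S [ 628.3 -336. ] [36.5 37.1] 8.1
D cam [ 0.605 -0.478  0.524]
W 45 8 [ 0.5814 -0.409 ] 0.0464
W 45 12 [ 0.5814 -0.409 ] 0.0468
W 45 16 [ 0.5814 -0.4089] 0.0472
 rim W [ 0.5811 -0.4096] 0.0679
N 43 8 [ 0.5489 -0.288 ] 0.0285
N 43 12 [ 0.5489 -0.288 ] 0.0292
N 43 16 [ 0.5489 -0.288 ] 0.0297
 rim N [ 0.5472 -0.295 ] 0.0531
S 39 8 [ 628.6 -335.7] [33.7 33.7] 8.6
S 39 12 [ 628.6 -335.5] [34.1 34.1] 8.6
S 39 16 [ 628.5 -335.6] [34.3 34.3] 8.5
 rim S [ 627.9 -337.1] [56.5 56.3] 8.4
```

```bash
python3 - <<'E'
from m2 import *
rows=[];
for k in"BCD":
    H,S,V=HS[k];p=proj("wrist",[.525,-.466,.04],C[k])
    m=((S>80)&(H<20)&(V<170))
    m=cv2.morphologyEx(m.astype(np.uint8),cv2.MORPH_CLOSE,np.ones((9,9)))
    cs=[x for x in comps(m,400) if np.linalg.norm((x[0]+.5)/f-p)<30]
    s=max(cs,key=lambda x:x[1])[2];ct=un(contour(s))
    R=np.array([ray("wrist",q,C[k])[1] for q in ct]);o=ray("wrist",ct[0],C[k])[0]
    az=np.unwrap(np.arctan2(R[:,1],R[:,0]));c=(az.max()+az.min())/2
    print(k,"mid az",np.degrees(c).round(2),"width",np.degrees(np.ptp(az)).round(1),"n",len(ct))
    rows.append((o[:2],np.array([np.cos(c),np.sin(c)]),o[2]))
    np.save(f"drop{k}.npy",ct)
A=np.array([[-d[1],d[0]] for o,d,_ in rows]);b=np.array([-d[1]*o[0]+d[0]*o[1] for o,d,_ in rows])
x=np.linalg.lstsq(A,b,rcond=None)[0];print(x,A@x-b)
for k,(o,d,h) in zip("BCD",rows):
    D=np.linalg.norm(x-o);ct=np.load(f"drop{k}.npy");el=[]
    R=np.array([ray("wrist",q,C[k])[1] for q in ct]);el=np.arctan2(R[:,2],np.hypot(R[:,0],R[:,1]))
    print(k,"base near-far z: lowest el -> near base edge dist",(h/np.tan(-el.min())).round(4),"axis dist",D.round(4),"top z (far rim)",(h+(D)*np.tan(el.max())).round(4))
    cv2.imwrite(f"pics/drop{k}.png",BG[k][int(ct[:,1].min()*f)-40:int(ct[:,1].max()*f)+40,int(ct[:,0].min()*f)-40:int(ct[:,0].max()*f)+40])
E
python3 -c "
import cv2,numpy as np
I=[cv2.resize(cv2.imread(f'pics/drop{k}.png'),(250,300)) for k in 'BCD']
cv2.imwrite('pics/dd.png',np.hstack(I))"
```

```text
B mid az -122.31 width 6.3 n 231
C mid az -122.32 width 10.9 n 403
D mid az 173.87 width 17.3 n 336
[ 0.52343802 -0.46932428] [-1.49282609e-04  1.49298900e-04 -3.69151299e-08]
B base near-far z: lowest el -> near base edge dist 0.2134 axis dist 0.224 top z (far rim) 0.0573
C base near-far z: lowest el -> near base edge dist 0.1177 axis dist 0.1295 top z (far rim) 0.1
D base near-far z: lowest el -> near base edge dist 0.0707 axis dist 0.0816 top z (far rim) 0.1086
```

View pics/dd.png

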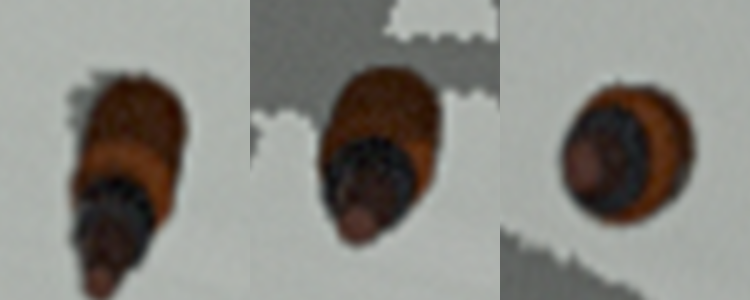

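```bash
python3 - <<'E'
from m2 import *
print("tip",*[np.round(x,4) for x in tri([ray("wrist",(237.4,126.75),C["A"]),ray("wrist",(193.8,22.5),C["B"])])])
print("end",*[np.round(x,4) for x in tri([ray("wrist",(335.45,122.1),C["A"]),ray("wrist",(292.05,14.95),C["B"])])])
Q={}
for k in"ABC":
    V=HS[k][2];p=proj("wrist",[.63,-.233,.03],C[k])
    s=seed(V>185,p)
    s=cv2.morphologyEx(s.astype(np.uint8),cv2.MORPH_CLOSE,np.ones((15,15)))
    ct=contour(s);h=cv2.convexHull(ct.astype(np.float32));
    for e in np.linspace(5,60,40):
        q=cv2.approxPolyDP(h,e,True)
        if len(q)==4:break
    q=un(q[:,0]);print(k,p.round(),q.round(1).tolist(),s.sum())
    # order by world azim
    W=cast("wrist",q,.03,C[k])[:,:2];ce=W.mean(0);o=np.argsort(np.arctan2(*(W-ce).T[::-1]));Q[k]=q[o]
    print(W[o].round(3).tolist())
for i in range(4):
    for ks in("AB","BC","AC"): print(ks,*[np.round(x,4) for x in tri([ray("wrist",Q[k][i],C[k]) for k in ks])])
cv2.imwrite("pics/restB.png",cv2.resize(BG["B"][55*f:110*f,200*f:325*f],None,fx=1.5,fy=1.5))
cv2.imwrite("pics/penA.png",cv2.resize(BG["A"][95*f:215*f,220*f:365*f],None,fx=1.2,fy=1.2))
E
```

```text
tip [ 0.5539 -0.0997  0.0213] [0.0001 0.0001]
end [ 0.7083 -0.1357  0.0163] [0.0005 0.0005]
A [305. 192.] [[265.3999938964844, 183.10000610351562], [347.3999938964844, 189.60000610351562], [346.3999938964844, 204.39999389648438], [266.3999938964844, 197.10000610351562]] 19677
[[0.692, -0.272], [0.699, -0.248], [0.572, -0.2], [0.566, -0.223]]
B [261.  82.] [[305.3999938964844, 75.0999984741211], [304.6000061035156, 91.0999984741211], [220.89999389648438, 91.5999984741211], [221.89999389648438, 76.5999984741211]] 21873
[[0.691, -0.264], [0.699, -0.24], [0.574, -0.205], [0.565, -0.228]]
C [279.  18.] [[328.3999938964844, 8.899999618530273], [326.8999938964844, 25.600000381469727], [233.39999389648438, 29.899999618530273], [234.39999389648438, 14.100000381469727]] 25401
[[0.692, -0.261], [0.701, -0.236], [0.572, -0.208], [0.564, -0.231]]
AB [ 0.689  -0.265   0.0507] [0.0003 0.0003]
BC [ 0.6884 -0.2647  0.0479] [0.0006 0.0006]
AC [ 0.6884 -0.2649  0.0502] [0.001 0.001]
AB [ 0.6965 -0.2417  0.0496] [0. 0.]
BC [ 0.6962 -0.2419  0.052 ] [0. 0.]
AC [ 0.6964 -0.2415  0.0505] [0.0001 0.0001]
AB [ 0.5709 -0.2031  0.0157] [0.0007 0.0007]
BC [ 0.5711 -0.2026  0.0137] [0.0003 0.0003]
AC [ 0.5706 -0.2032  0.016 ] [0.0003 0.0003]
AB [ 0.5643 -0.2264  0.0184] [0.0009 0.0009]
BC [ 0.5627 -0.226   0.0129] [0. 0.]
AC [ 0.5639 -0.2269  0.0158] [0.001 0.001]
```

View pics/restB.png

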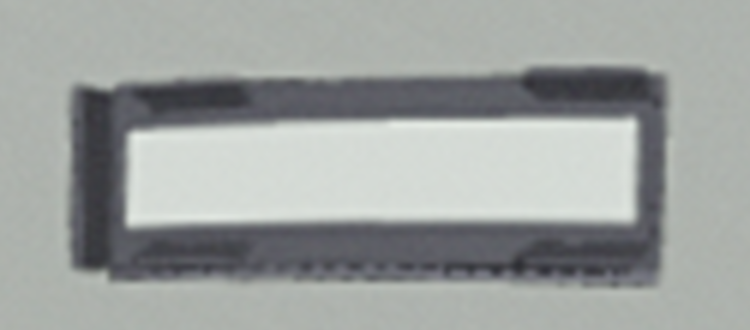

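View pics/penA.png

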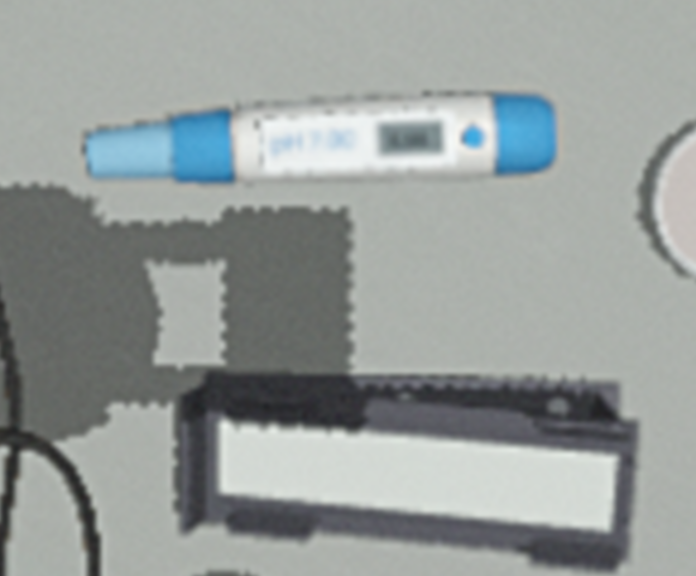

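```bash
python3 - <<'E'
from m2 import *
for k,pts in(("B",[(228,150),(228,200),(195,335),(210,185),(215,240),(205,262)]),("A",[(293,290),(285,340),(297,412)])):
    for u,v in pts:
        print(k,(u,v),[onz("wrist",(u*.7,v*.7),z,C[k])[:2].round(3).tolist() for z in(0.03,.1,.15,.2)])
print("knob",tri([ray("wrist",(297*.7,412*.7),C["A"]),ray("wrist",(207*.7,263*.7),C["B"])]))
print("knob2",tri([ray("wrist",(285*.7,340*.7),C["A"]),ray("wrist",(210*.7,185*.7),C["B"])]))
E
```

```text
B (228, 150) [[0.462, -0.214], [0.487, -0.223], [0.505, -0.23], [0.522, -0.236]]
B (228, 200) [[0.444, -0.269], [0.471, -0.271], [0.49, -0.272], [0.51, -0.273]]
B (195, 335) [[0.336, -0.413], [0.378, -0.395], [0.408, -0.382], [0.438, -0.369]]
B (210, 185) [[0.428, -0.245], [0.457, -0.25], [0.478, -0.253], [0.499, -0.257]]
B (215, 240) [[0.411, -0.308], [0.443, -0.304], [0.465, -0.302], [0.488, -0.299]]
B (205, 262) [[0.389, -0.329], [0.423, -0.323], [0.448, -0.318], [0.473, -0.313]]
A (293, 290) [[0.464, -0.204], [0.486, -0.189], [0.501, -0.178], [0.517, -0.166]]
A (285, 340) [[0.432, -0.262], [0.458, -0.238], [0.477, -0.222], [0.495, -0.205]]
A (297, 412) [[0.41, -0.362], [0.439, -0.325], [0.459, -0.299], [0.48, -0.272]]
knob (array([ 0.43675044, -0.32199209,  0.11061211]), [np.float64(0.005860308337792456), np.float64(0.005860308337792486)])
knob2 (array([ 0.44666433, -0.24778696,  0.07208434]), [np.float64(0.0011370183145092893), np.float64(0.0011370183145094051)])
```

```bash
python3 - <<'E'
from m2 import *
k="D"
im=cv2.imread("pics/D.png");cv2.imwrite("pics/Dm.png",cv2.resize(im[0:160,0:240],(800,533),interpolation=cv2.INTER_CUBIC))
# hand outlines for box grasps at z=.08 / .2 drawn into D
o=cv2.resize(im[0:160,0:240],(800,533),interpolation=cv2.INTER_CUBIC)
for yaw,col in((18.8,(0,0,255)),(-71.2,(0,255,0))):
    a=np.radians(yaw);u=np.array([np.cos(a),np.sin(a)]);v=np.array([-u[1],u[0]])
    P=[np.array([.4878,-.3884])+sx*.095*u+sy*.0375*v for sx,sy in((1,1),(1,-1),(-1,-1),(-1,1))]
    for z in(.08,.15):
        pp=np.array([(proj("wrist",[*q,z],C[k])+.5)*800/240 for q in P]).astype(int);cv2.polylines(o,[pp.reshape(-1,1,2)],True,col,2 if z<.1 else 1)
cv2.imwrite("pics/Dm.png",o)
E
```

```text
(no output)
```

View pics/Dm.png

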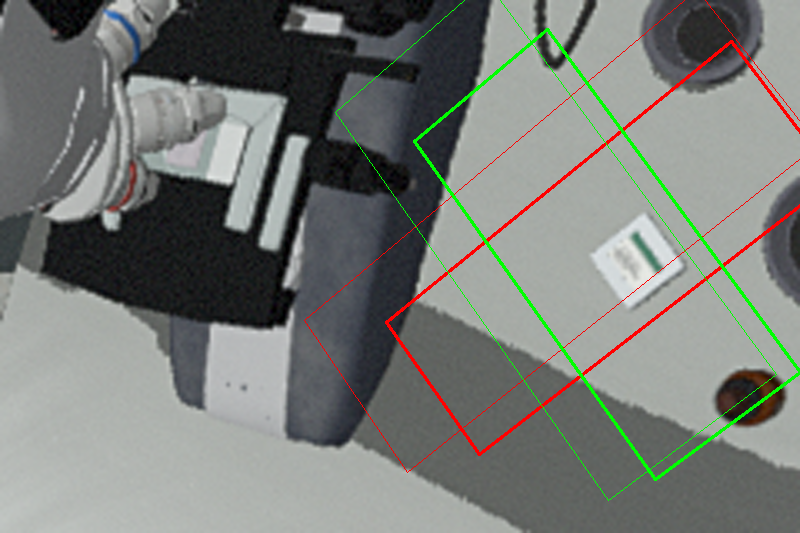

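```bash
python3 - <<'E'
from m2 import *
c=C["A"]
print("vial",onz("wrist",(373*.7,119*.7),.032,c))
print("tube foot",onz("wrist",(421*.7,50*.7),.0,c),"tube top A", )
for z in(.15,.189): print(onz("top",(152,128),z,load("T"))[:2])
for u,v in((463,233),(495,210),(520,305),(549,290)): print("rack",onz("wrist",(u*.7,v*.7),.02,C["B"])[:2].round(3))
# feasibility with own ik
from fk import *
print(inverse_kinematics([.6311,-.1177,.25],[np.pi,0,np.radians(76.9)]))
E
```

```text
vial [ 0.6104779  -0.04429241  0.032     ]
tube foot [0.68566978 0.02333557 0.        ] tube top A
[0.69678187 0.04195156]
[0.68637052 0.0292506 ]
rack [ 0.691 -0.385]
rack [ 0.734 -0.369]
rack [ 0.738 -0.49 ]
rack [ 0.778 -0.481]
[ 0.29866807  0.29407744 -0.19841158  1.39312895  0.05751846  1.46001979
  1.44435877]
```

```bash
cat > act.py <<'E'
from h import *
from scipy.spatial.transform import Rotation as Ro
def st(t=""):
    s=read_state();print(t,round(s["clock"],1),"tcp",s["tcp_pos"].round(4),"F",s["force"].round(1),"w",round(s["grip_width"]*1000,1));return s
def snap(n):
    c=cam("wrist");np.savez(f"c{n}.npz",*c);im=get_image("wrist")[...,::-1];cv2.imwrite(f"pics/{n}.png",im);cv2.imwrite(f"pics/{n}z.png",cv2.resize(im,(800,600),interpolation=cv2.INTER_CUBIC))
E
python3 - <<'E'
from act import *
y=np.radians(76.9)
move_ptp([.6311,-.1177,.22],[np.pi,0,y]);st("above")
move_l([.6311,-.1177,.06],max_speed=.3)
print(move_l([.6311,-.1177,.005],max_speed=.08,until_force=10));st("down")
gripper_close(20);st("closed")
move_l([.6311,-.1177,.14],max_speed=.25);st("up")
snap("P1")
E
```

```text
above 20.1 tcp [ 0.6313 -0.1196  0.2204] F [ 0.9 -0.1  0.4] w 86.8
False
down 21.6 tcp [ 0.6315 -0.1177  0.0052] F [-0.3  0.1  0.1] w 86.7
closed 22.6 tcp [ 0.6311 -0.1177  0.005 ] F [-0.  -0.3  0.1] w 25.6
up 23.3 tcp [ 0.6301 -0.1176  0.1384] F [-0.1 -0.2 -1.7] w 26.1
```

View pics/P1z.png

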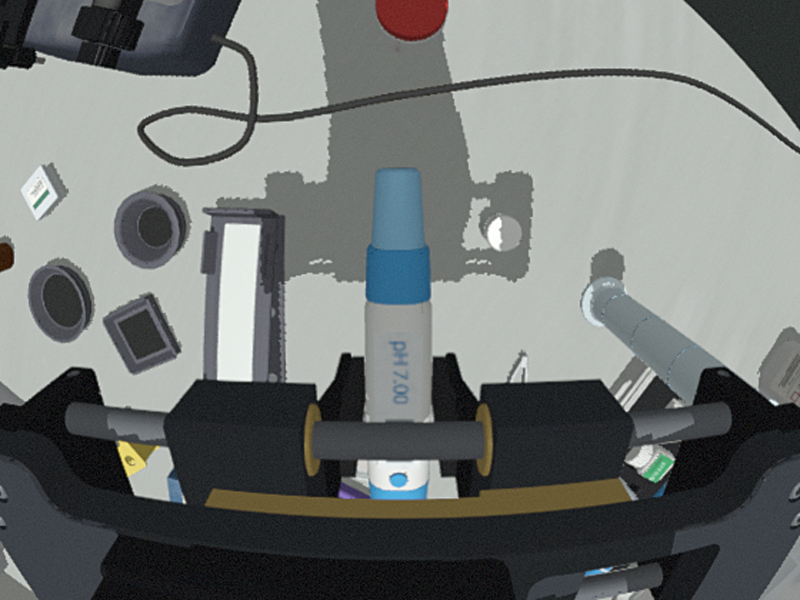

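```bash
cat > pl.py <<'E'
from act import *
psi=np.radians(-17.1);sl=np.radians(16)
O=np.array([.629,-.2337,0])
Rr=Ro.from_euler('z',psi).as_matrix();u=Rr[:,0];v=Rr[:,1]
n=-np.sin(sl)*u+np.cos(sl)*np.array([0,0,1]);up=np.cos(sl)*u+np.sin(sl)*np.array([0,0,1])
Rt=np.c_[v,np.cross(-n,v),-n];E=Ro.from_matrix(Rt).as_euler('xyz')
cen=O+[0,0,.047]
E
python3 - <<'E'
from pl import *
tcp=cen+.008*up-.009*n
print(tcp,E, inverse_kinematics(tcp+.06*n,E))
move_ptp(tcp+.07*n,E);st("pre")
snap("P2")
E
```

```text
[ 0.63872121 -0.23669063  0.04055374] [2.86233997 0.         1.27234502] [ 0.45539119  0.22095979 -0.15232241  1.82299732  0.04057449  0.82115418
  1.5602575 ]
pre 23.9 tcp [ 0.6177 -0.2316  0.1051] F [ 0.2 -0.7 -0.1] w 26.0
```

View pics/P2z.png

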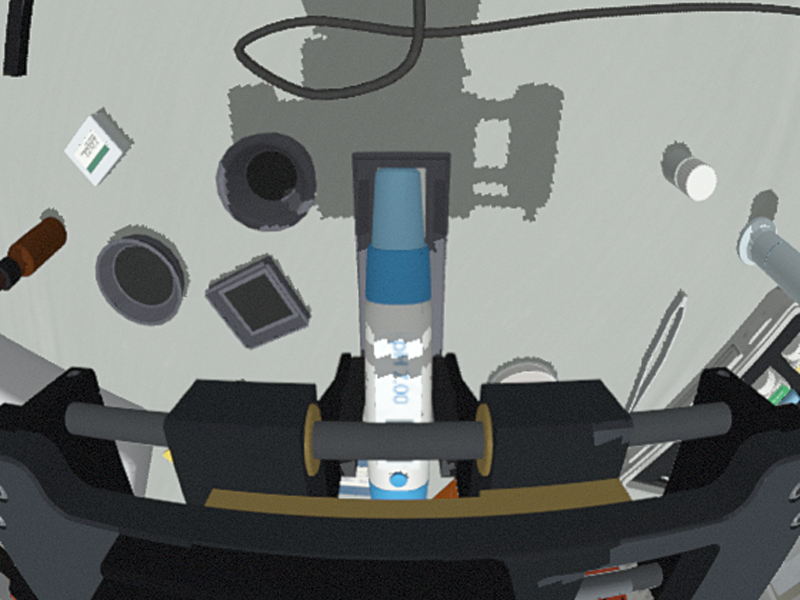

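```bash
python3 - <<'E'
from pl import *
tcp=cen+.008*up-.009*n
print(move_l(tcp+.012*n,max_speed=.2))
print(move_l(tcp-.003*n,max_speed=.04,until_force=4));s=st("down")
d=(s["tcp_pos"]-tcp);print("along n",d@n,"up",d@up,"v",d@v)
snap("P3")
open_gripper();st("open")
move_l(s["tcp_pos"]+.08*n,max_speed=.25);st("away")
snap("P4")
E
```

```text
False
True
down 24.8 tcp [ 0.6403 -0.2371  0.0401] F [0.  0.4 2.7] w 26.3
along n -0.0008487129699804418 up 0.0014078361271540679 v 5.6414263816394856e-05
open 26.0 tcp [ 0.6389 -0.2366  0.0386] F [-0.6  0.4 -0.6] w 87.0
away 26.5 tcp [ 0.6196 -0.2308  0.1185] F [ 0.1  0.3 -0.4] w 87.2
```

View pics/P4z.png

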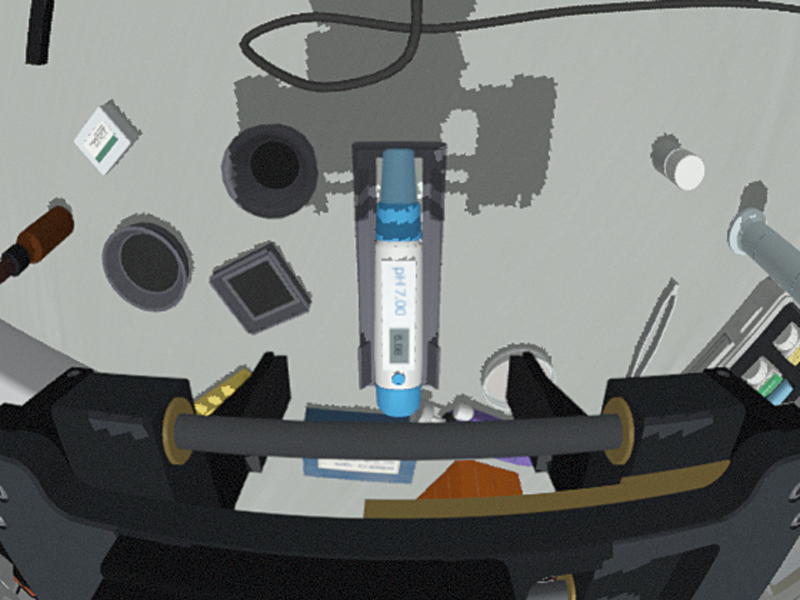

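The pen lies centred in the rest with its probe tip at the lip. The dropper is next.

```bash
python3 - <<'E'
from act import *
s=st();p=s["tcp_pos"]
move_l([p[0]-.02,p[1],.22],max_speed=.4)
D=[.5234,-.4693]
o=[np.pi,0,-1.24]
move_ptp([*D,.22],o);st("above")
move_l([*D,.11],max_speed=.35)
print(move_l([*D,.030],max_speed=.15,until_force=8));st("down")
gripper_close(15);st("closed")
move_l([*D,.16],max_speed=.2);st("up")
snap("Q1")
E
```

```text
26.6 tcp [ 0.6188 -0.2305  0.1169] F [ 1.1 -0.4 -1.3] w 87.2
above 28.8 tcp [ 0.5236 -0.4685  0.2192] F [-0.3  0.2  0.8] w 86.9
False
down 29.9 tcp [ 0.5245 -0.4703  0.032 ] F [-0.2 -1.   1.3] w 87.2
closed 31.0 tcp [ 0.5234 -0.4693  0.0299] F [-0.7  0.3 -1. ] w 25.1
up 31.8 tcp [ 0.5227 -0.4687  0.1585] F [ 0.7  0.5 -0.6] w 25.0
```

View pics/Q1z.png

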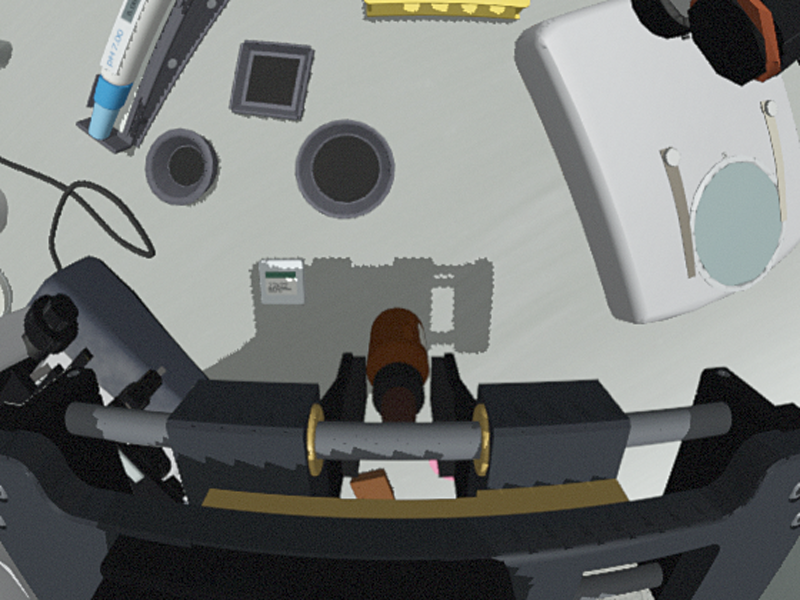

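```bash
python3 - <<'E'
from act import *
N=[.549,-.288]
move_l([*N,.16],max_speed=.3)
move_l([*N,.055],max_speed=.2)
st("pre")
print(move_l([*N,.033],max_speed=.05,until_force=4));s=st("down")
snap("Q2")
open_gripper();st("open")
move_l([*N,.18],max_speed=.3);st("up")
snap("Q3")
E
```

```text
pre 33.3 tcp [ 0.5493 -0.2895  0.0557] F [-0.5  0.3 -0.8] w 24.7
True
down 33.7 tcp [ 0.5492 -0.2878  0.0339] F [-0.3 -0.5  2.8] w 24.9
open 35.0 tcp [ 0.5485 -0.2877  0.0335] F [-1.1 -0.4  0.1] w 87.0
up 35.6 tcp [ 0.5491 -0.288   0.1806] F [ 0.5  1.2 -0.5] w 86.9
```

View pics/Q3z.png

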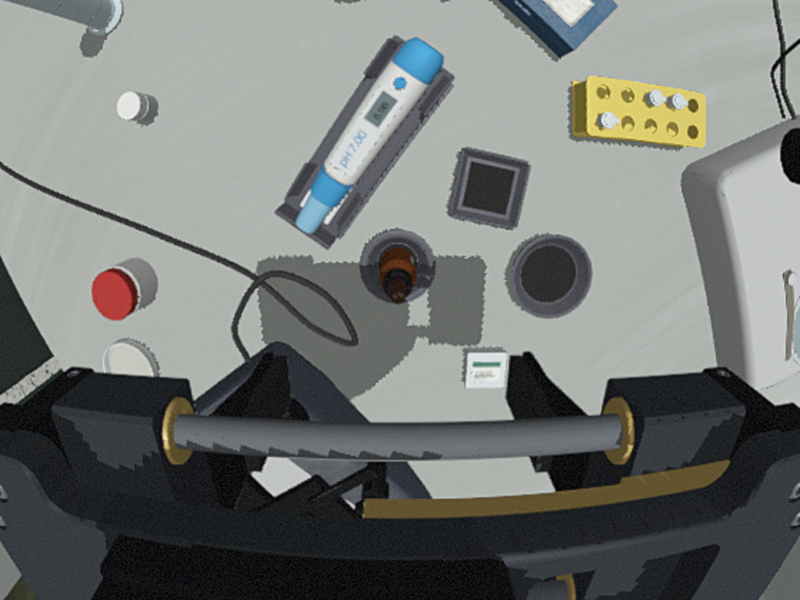

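```bash
python3 - <<'E'
from act import *
B=[.4878,-.3884]
move_ptp([*B,.2],[np.pi,0,np.radians(18.8)]);st("above")
move_l([*B,.06],max_speed=.35)
print(move_l([*B,.0095],max_speed=.1,until_force=8));st("down")
gripper_close(15);st("closed")
move_l([*B,.10],max_speed=.2);st("up")
T=[.629,-.3356]
move_ptp([*T,.10],[np.pi,0,np.radians(8.4)]);st("over tray")
snap("R1")
E
```

```text
above 37.2 tcp [ 0.4878 -0.3879  0.1993] F [-0.5 -0.1 -0.2] w 87.3
False
down 38.4 tcp [ 0.4883 -0.3888  0.0102] F [0.5 0.3 0.9] w 87.0
closed 39.9 tcp [ 0.4878 -0.3884  0.0095] F [ 0.1 -0.4  0.6] w 0.6
up 40.5 tcp [ 0.4873 -0.3881  0.0992] F [-1.6  0.2 -1.4] w 0.6
over tray 41.2 tcp [ 0.628  -0.3347  0.0972] F [-0.2 -0.2 -0.8] w 0.7
```

View pics/R1z.png

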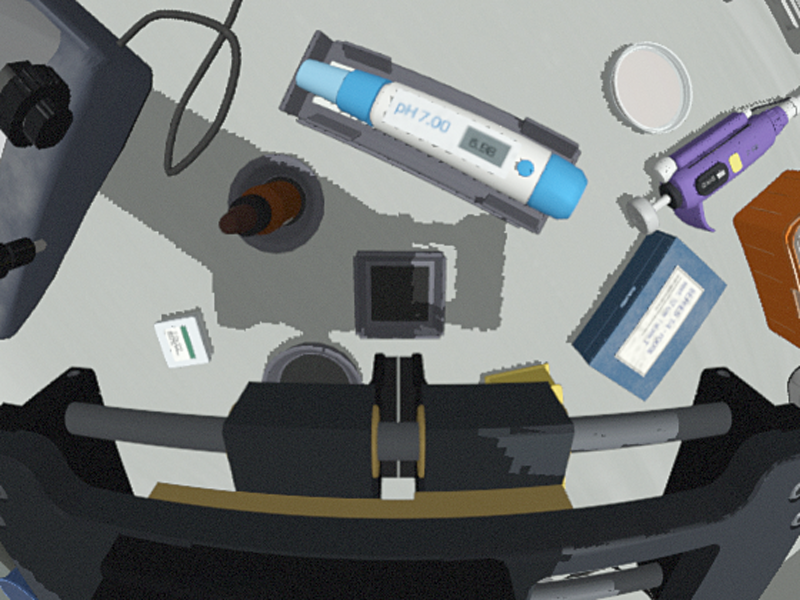

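The gripper closed empty (0.6 mm): the pads start above the 16 mm box. The box still sits at (181,341) in this view. I'll re-measure it and grip lower.

```bash
cat > bx.py <<'E'
from seg import *
f=4
def box(k,seedw,z=.016):
    c=load(k);im=cv2.GaussianBlur(cv2.resize(cv2.imread(f"pics/{k}.png"),None,fx=f,fy=f,interpolation=cv2.INTER_CUBIC),(5,5),0)
    H,S,V=cv2.split(cv2.cvtColor(im,cv2.COLOR_BGR2HSV));m=cv2.morphologyEx(((S<45)&(V>195)).astype(np.uint8),cv2.MORPH_CLOSE,np.ones((25,25)))
    p=proj("wrist",[*seedw,z],c);cs=[x for x in comps(m,400) if np.linalg.norm((x[0]+.5)/f-p)<25];s=max(cs,key=lambda x:x[1])
    P=cast("wrist",(contour(s[2])+.5)/f-.5,z,c)[:,:2];r=cv2.minAreaRect((P*1000).astype(np.float32));return np.round(r[0],1),np.round(r[1],1),r[2]
E
python3 - <<'E'
from bx import *
for k in("B","D","Q3","R1"): print(k,box(k,[.4878,-.3884]))
E
```

```text
B (array([ 487.7, -388.7]), array([33.8, 33.9]), 18.895030975341797)
D (array([ 487.3, -388.9]), array([33.5, 33.1]), 19.086406707763672)
Q3 (array([ 488. , -388.7]), array([33.5, 33.9]), 18.90487289428711)Traceback (most recent call last):
  File "<stdin>", line 2, in <module>
  File "bx.py", line 6, in box
    p=proj("wrist",[*seedw,z],c);cs=[x for x in comps(m,400) if np.linalg.norm((x[0]+.5)/f-p)<25];s=max(cs,key=lambda x:x[1])
                                                                                                    ~~~^^^^^^^^^^^^^^^^^^^^^^
ValueError: max() iterable argument is empty
```

```bash
python3 - <<'E'
from bx import *
print(onz("wrist",(181*.7,341*.7),.016,load("R1")))
try: print(box("R1",onz("wrist",(181*.7,341*.7),.016,load("R1"))[:2]))
except Exception as e: print(e)
from act import *
open_gripper()
move_ptp([.56,-.46,.25],[np.pi,0,np.radians(18.8)]);st();snap("R2")
E
python3 - <<'E'
from bx import *
try: print(box("R2",[.4878,-.3884]))
except Exception as e: print(e)
E
```

```text
[ 0.48883793 -0.38669846  0.016     ]
max() iterable argument is empty
 43.6 tcp [ 0.5607 -0.4581  0.2484] F [0.5 0.8 0.2] w 86.8
(array([ 488.5, -388.3]), array([30.5, 32.8]), 18.6030216217041)
```

View pics/R2z.png

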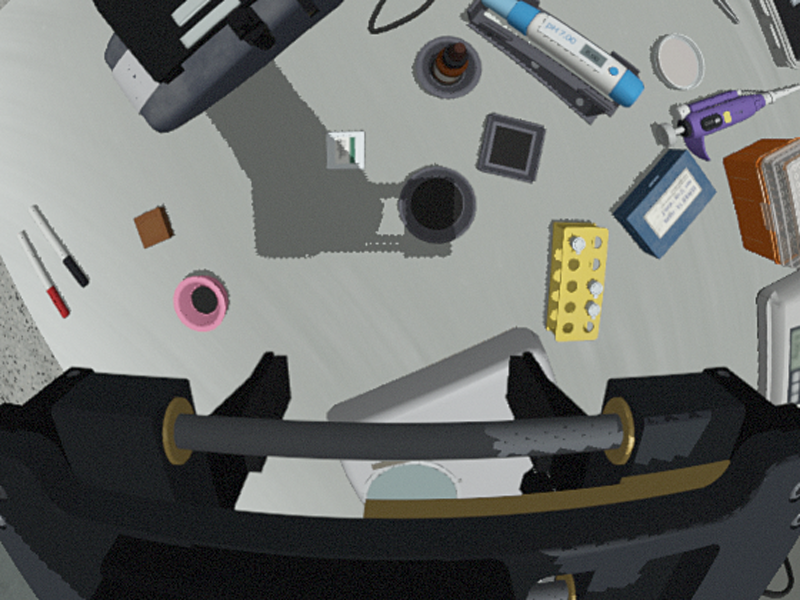

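```bash
python3 - <<'E'
from act import *
B=[.4880,-.3886]
move_ptp([*B,.15],[np.pi,0,np.radians(18.8)])
move_l([*B,.04],max_speed=.3)
print(move_l([*B,.0015],max_speed=.06,until_force=8));st("down")
gripper_close(20);s=st("closed")
if s["grip_width"]>.02:
    move_l([*B,.10],max_speed=.2);st("up")
    T=[.629,-.3357]
    move_ptp([*T,.10],[np.pi,0,np.radians(8.4)]);st("over tray")
    snap("R3")
E
```

```text
False
down 45.6 tcp [ 0.4881 -0.3887  0.0016] F [ 1.   0.9 -0.4] w 87.0
closed 47.1 tcp [ 0.488  -0.3886  0.0015] F [-0.5  1.3  0.4] w 0.1
```

```bash
python3 - <<'E'
from act import *
snap("S1")
B=[.4880,-.3886]
open_gripper()
move_l([*B,.12],max_speed=.3);snap("S2");st()
im=[cv2.resize(cv2.imread(f"pics/{k}.png"),(400,300)) for k in("S1","S2")]
sc=cv2.resize(get_image("scene")[...,::-1][150:320,170:400],(800,300));cv2.imwrite("pics/S.png",np.vstack([np.hstack(im),sc]))
E
```

```text
49.3 tcp [ 0.4876 -0.3883  0.1197] F [-0.4 -0.1 -1. ] w 86.8
```

View pics/S.png

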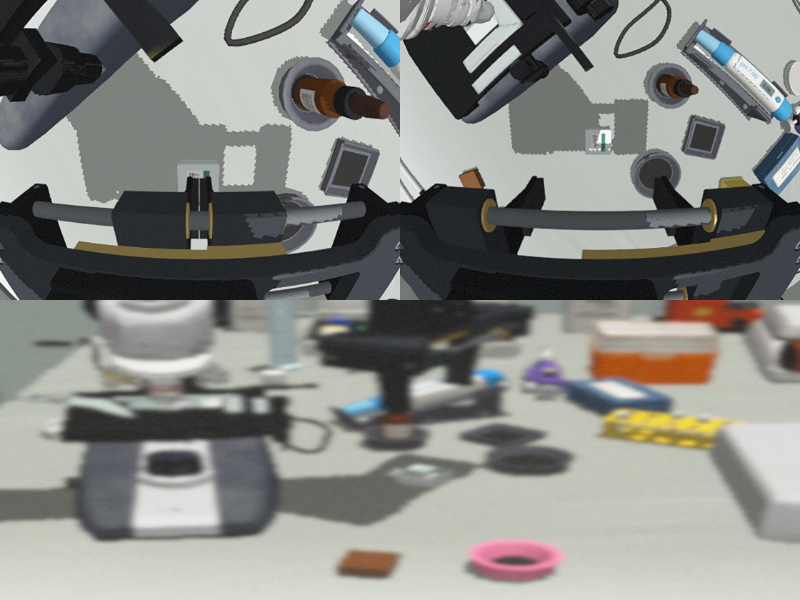

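```bash
python3 - <<'E'
from bx import *
for k,uv in(("S2",(280,197)),("S1",(277,248))):
    print(k,[onz("wrist",uv,z,load(k)).round(4).tolist() for z in(0,.016)])
im=cv2.imread("pics/S2.png");cv2.imwrite("pics/S2c.png",cv2.resize(im[150:260,200:360],(800,550),interpolation=cv2.INTER_CUBIC))
im=cv2.imread("pics/S1.png");cv2.imwrite("pics/S1c.png",cv2.resize(im[190:330,180:380],(800,560),interpolation=cv2.INTER_CUBIC))
d=load("S2");print("cam",-d[1].T@d[2],"proj box",proj("wrist",[.488,-.3886,.016],d))
E
```

```text
S2 [[0.4907, -0.39, 0.0], [0.4891, -0.3858, 0.016]]
S1 [[0.4875, -0.3898, 0.0], [0.4851, -0.3828, 0.016]]
cam [ 0.46090443 -0.30953288  0.30463293] proj box [277.87971112 199.42838795]
```

View pics/S2c.png

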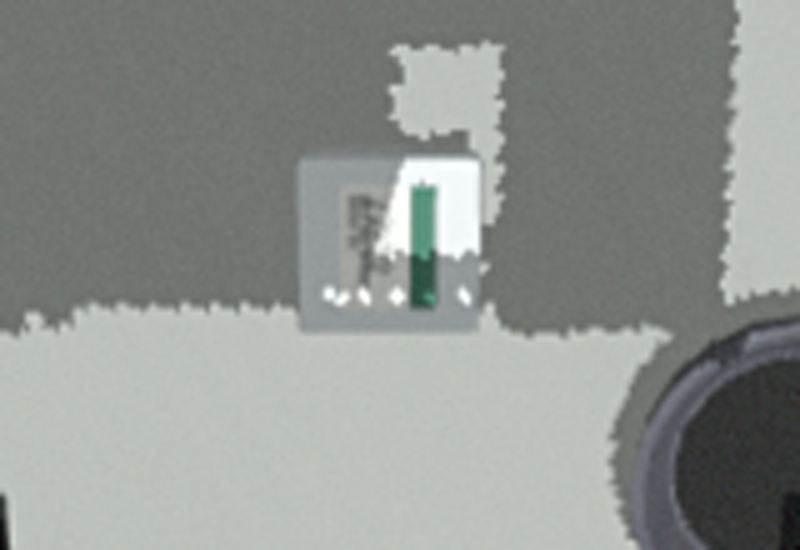

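View pics/S1c.png

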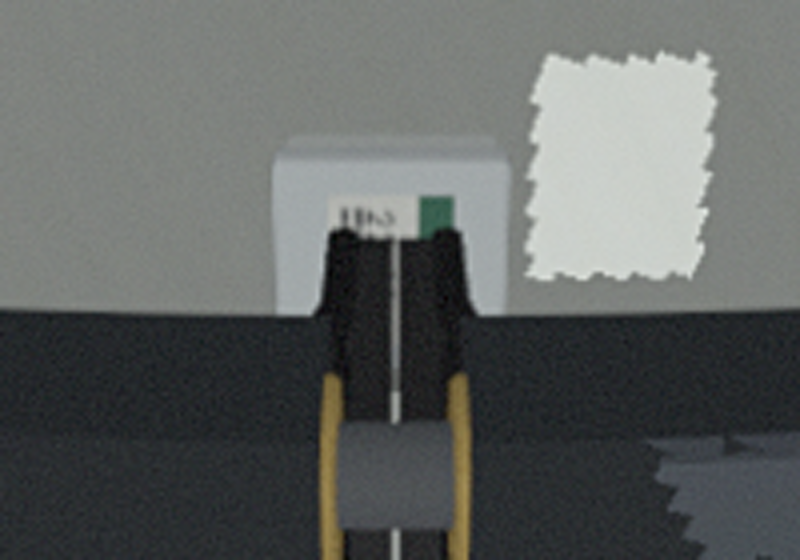

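```bash
python3 - <<'E'
from act import *
a=np.radians(18.8);e=np.array([np.cos(a),np.sin(a)]);B=np.array([.4880,-.3886])
gripper_close(10)
p=B+.045*e
move_l([*p,.06],max_speed=.3);move_l([*p,.006],max_speed=.15);st("beside")
cv2.imwrite("pics/U0.png",get_image("scene")[...,::-1])
p2=B+.026*e
print(move_l([*p2,.006],max_speed=.03,until_force=5));st("pushed")
snap("U1")
sc=cv2.imread("pics/U0.png")[180:290,230:370];cv2.imwrite("pics/U.png",np.hstack([cv2.resize(sc,(400,314)),cv2.resize(cv2.imread("pics/U1.png")[180:330,170:370],(400,314))]))
E

```

```text
beside 51.7 tcp [ 0.5306 -0.3752  0.0072] F [ 1.3 -0.7  0.9] w 0.6
False
pushed 52.6 tcp [ 0.5127 -0.3801  0.006 ] F [ 0.6 -1.1  0.9] w 0.6
```

View pics/U.png

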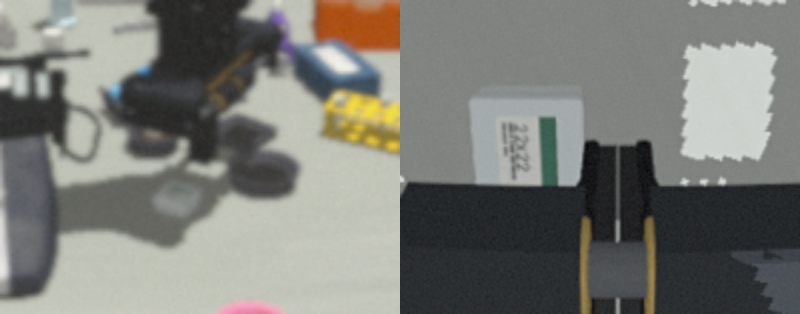

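```bash
python3 - <<'E'
from bx import *
for z in(.0,.007,.02,.03): print(z,proj("scene",[.5306,-.3752,z]))
im=cv2.imread("pics/U0.png");cv2.imwrite("pics/U0c.png",cv2.resize(im[200:260,260:350],(800,533),interpolation=cv2.INTER_CUBIC))
d=load("U1")
# box corners in U1 crop -> px
for u,v in((470,97),(583,97),(527,140)):
    px=(170+u*.5,180+v*150/314);print(px,onz("wrist",px,.016,d).round(4))
E
```

```text
0.0 [300.7820812  244.13053506]
0.007 [300.84622388 241.92651576]
0.02 [300.96629096 237.80086735]
0.03 [301.05949615 234.59822533]
(405.0, 226.3375796178344) [ 0.5792 -0.3391  0.016 ]
(461.5, 226.3375796178344) [ 0.6184 -0.3265  0.016 ]
(433.5, 246.87898089171975) [ 0.6051 -0.3454  0.016 ]
```

View pics/U0c.png

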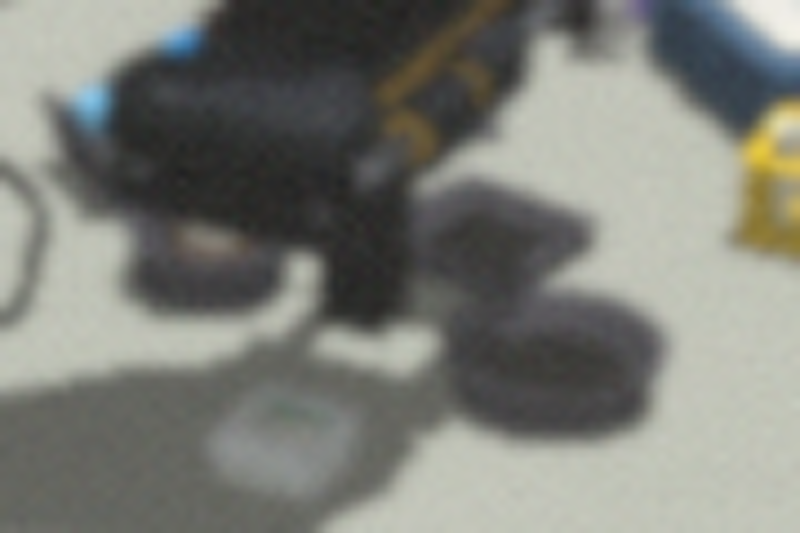

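The scene view puts the visible fingertip near z = 0.02 while the reported TCP is at 0.007, so the real tips sit well behind the reported TCP. I'll touch the table gently to measure the offset.

```bash
python3 - <<'E'
from act import *
from bx import *
a=np.radians(18.8);e=np.array([np.cos(a),np.sin(a)]);B=np.array([.4880,-.3886])
d=load("U1")
for px in((205,226.3),(261.5,226.3),(233.5,247)): print(onz("wrist",px,.016,d).round(4))
p=B+.043*e
move_l([*p,.006],max_speed=.1)
r=False;z=.006
try:
    r=move_l([*p,-.022],max_speed=.03,until_force=4)
except Exception as ex: print(ex)
st("touch %s"%r)
E
```

```text
[ 0.4667 -0.3771  0.016 ]
[ 0.4978 -0.3663  0.016 ]
[ 0.4862 -0.3841  0.016 ]
touch True 53.8 tcp [ 0.5283 -0.3745 -0.0207] F [-0.   0.   4.4] w 0.5
```

Contact came at a reported TCP z of -0.0207, so the real tips are about 20 mm above the reported TCP and the box grasp was simply too high. Retrying with that offset.

```bash
python3 - <<'E'
from act import *
B=[.4880,-.3886]
p=read_state()["tcp_pos"]
move_l([p[0],p[1],.03],max_speed=.2)
open_gripper()
move_l([*B,.03],max_speed=.2)
print(move_l([*B,-.0115],max_speed=.08,until_force=6));st("down")
gripper_close(20);s=st("closed")
if s["grip_width"]>.02:
    move_l([*B,.10],max_speed=.2);st("up")
    T=[.629,-.3357]
    move_ptp([*T,.08],[np.pi,0,np.radians(8.4)]);st("over tray")
    snap("R3")
E
```

```text
False
down 56.7 tcp [ 0.4881 -0.3885 -0.0118] F [ 0.6 -0.1  0.7] w 87.0
closed 57.6 tcp [ 0.488  -0.3886 -0.0115] F [ 0.2 -0.5  0.2] w 33.6
up 58.4 tcp [ 0.4873 -0.3881  0.0988] F [-1.3  1.  -0.6] w 33.8
over tray 59.0 tcp [ 0.628  -0.3348  0.0773] F [-1.3 -0.9 -0.2] w 33.8
```

View pics/R3z.png

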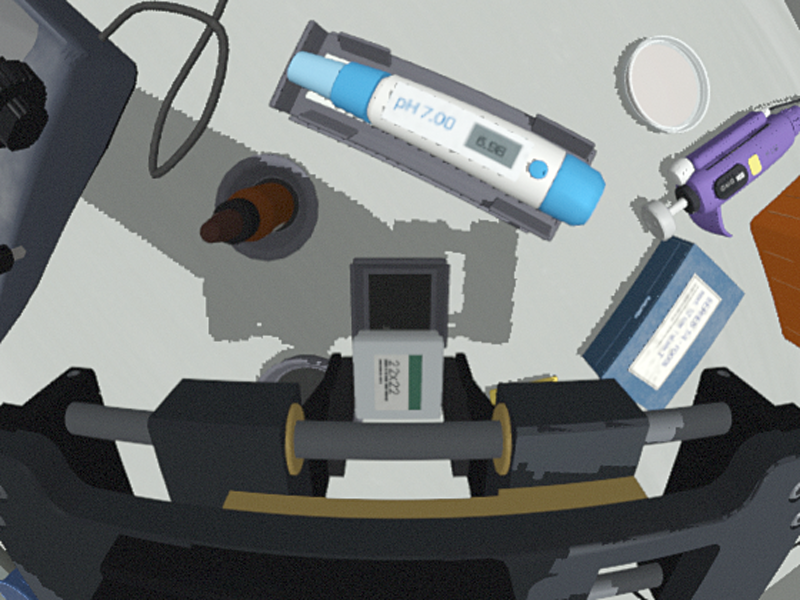

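```bash
python3 - <<'E'
from act import *
T=[.629,-.3357]
move_l([*T,.012],max_speed=.2)
print(move_l([*T,-.0095],max_speed=.04,until_force=4));s=st("down")
open_gripper();st("open")
move_l([*T,.16],max_speed=.3);st("up")
snap("R4")
E
```

```text
True
down 60.1 tcp [ 0.6291 -0.3357 -0.0079] F [-0.3  0.6  3.9] w 33.8
open 61.2 tcp [ 0.6284 -0.3355 -0.0086] F [-0.1 -0.1  0.1] w 87.3
up 61.9 tcp [ 0.6289 -0.3356  0.1603] F [-0.8  0.3 -1.3] w 87.2
```

View pics/R4z.png

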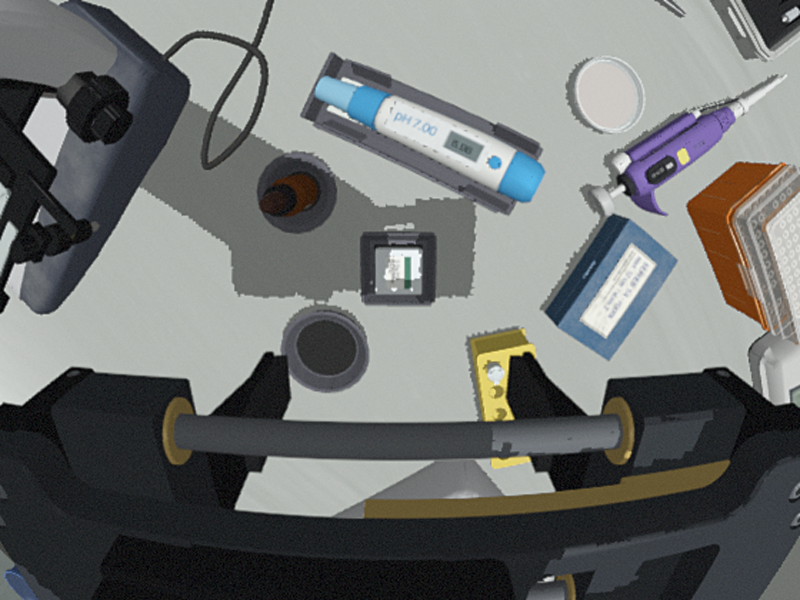

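```bash
python3 - <<'E'
from act import *
for z in(.2,.3,.35): print([onz("top",uv,z).round(3)[:2].tolist() for uv in((226,292),(245,262),(262,250))])
print("petri",onz("wrist",(196*.7,209*.7),.012,[np.load("cA.npz")[k] for k in np.load("cA.npz").files]))
print(inverse_kinematics([.4595,-.0705,.2],[np.pi,0,-.3]),inverse_kinematics([.4595,-.0705,-.002],[np.pi,0,-.3]))
E
```

```text
[[0.344, -0.144], [0.406, -0.181], [0.432, -0.216]]
[[0.355, -0.158], [0.41, -0.191], [0.433, -0.222]]
[[0.36, -0.165], [0.412, -0.196], [0.433, -0.225]]
petri [ 0.37312154 -0.07541004  0.012     ]
[ 0.25330983 -0.06623883 -0.15086548  1.88538651 -0.01026499  1.32170735
 -0.19469917] [ 0.24694738  0.14902483 -0.16024689  2.10725061  0.03055575  0.88742753
 -0.23084993]
```

```bash
python3 - <<'E'
from act import *
J=[.4595,-.0705]
o=[np.pi,0,-.3]
move_ptp([.60,-.13,.19],o);st("way")
move_l([*J,.15],max_speed=.3);snap("J0")
print(move_l([*J,.04],max_speed=.25))
print(move_l([*J,-.002],max_speed=.08,until_force=6));st("down")
gripper_close(20);s=st("closed")
move_l([*J,.17],max_speed=.2);st("up")
snap("J1")
im=[cv2.resize(cv2.imread(f"pics/{k}.png"),(400,300)) for k in("J0","J1")];cv2.imwrite("pics/J.png",np.hstack(im))
E
```

```text
way 62.8 tcp [ 0.5995 -0.1316  0.1889] F [-0.1  0.2 -0.6] w 87.3
False
False
down 64.8 tcp [ 0.46   -0.0706 -0.0016] F [ 1.  -0.5 -0.9] w 87.1
closed 65.6 tcp [ 0.4595 -0.0705 -0.002 ] F [-0.5  0.1  0.6] w 43.4
up 66.6 tcp [ 0.4585 -0.0704  0.1687] F [ 0.3 -0.1 -1.2] w 43.8
```

View pics/J.png

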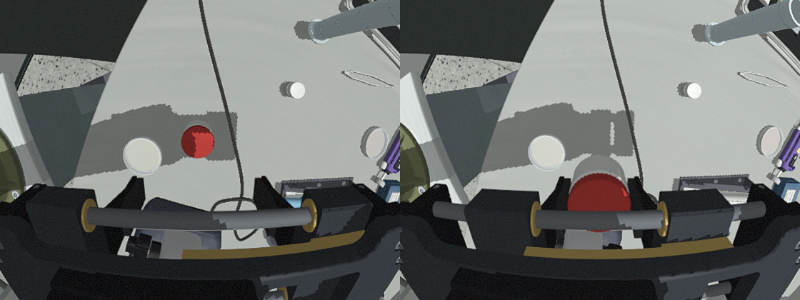

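```bash
python3 - <<'E'
from act import *
W=[.5817,-.409]
move_l([.60,-.14,.18],max_speed=.3)
move_ptp([*W,.16],[np.pi,0,.3]);st("over")
move_l([*W,.025],max_speed=.2);st("pre")
print(move_l([*W,.001],max_speed=.04,until_force=4));s=st("down")
open_gripper();st("open")
move_l([*W,.16],max_speed=.3);st("up")
move_l([.56,-.48,.24],max_speed=.4)
snap("F1")
E
```

```text
over 68.4 tcp [ 0.5825 -0.4066  0.1604] F [ 0.7 -0.7 -0.8] w 43.5
pre 69.2 tcp [ 0.5831 -0.4091  0.0267] F [-0.  -0.  -0.2] w 43.4
True
down 69.7 tcp [ 0.5814 -0.4088  0.0027] F [-0.8  0.4  2.9] w 43.3
open 70.7 tcp [ 0.5808 -0.4085  0.0021] F [-0.5  0.  -0.2] w 86.8
up 71.4 tcp [ 0.5817 -0.409   0.1605] F [ 0.  -1.1 -0.7] w 86.6
```

View pics/F1z.png

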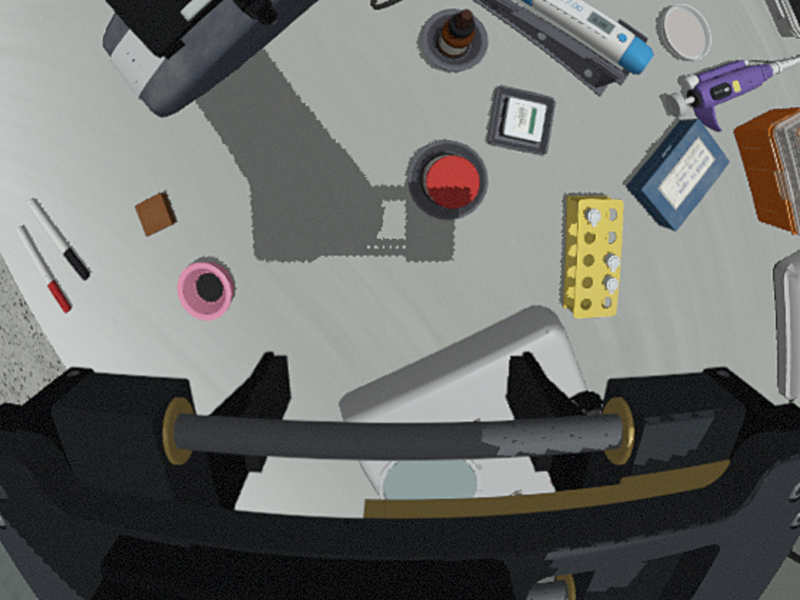

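All four are placed. Now the checks, from a second view.

```bash
python3 - <<'E'
from act import *
move_l([.58,-.48,.30],max_speed=.4)
move_ptp([.63,-.33,.30],[np.pi,0,-.28]);st();snap("F2")
im=cv2.imread("pics/F2.png")
cv2.imwrite("pics/F2c.png",cv2.resize(im[0:240,120:400],(800,686),interpolation=cv2.INTER_CUBIC)[:600])
s=get_image("scene")[...,::-1];cv2.imwrite("pics/F3.png",cv2.resize(s[170:270,230:370],(800,571),interpolation=cv2.INTER_CUBIC))
E
```

```text
72.9 tcp [ 0.629  -0.3305  0.2983] F [-0.3  0.1 -0.5] w 87.2
```

View pics/F2c.png

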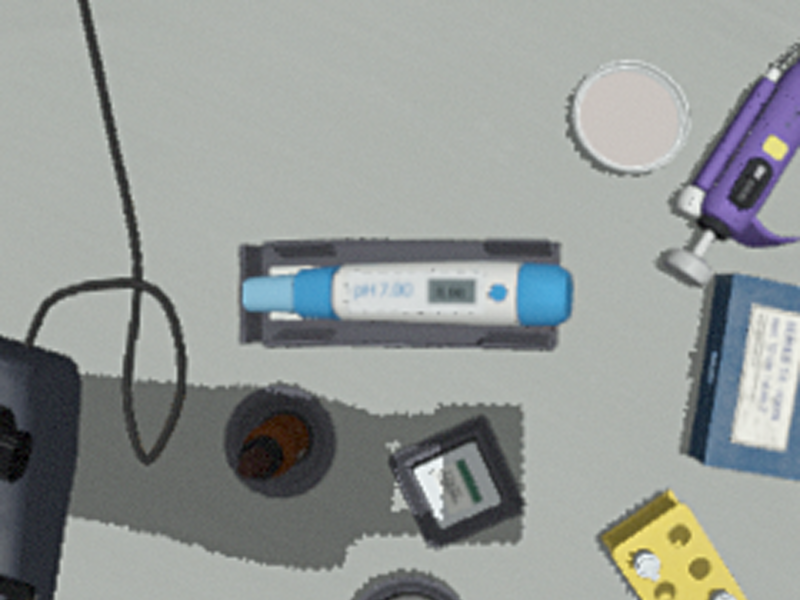

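View pics/F3.png

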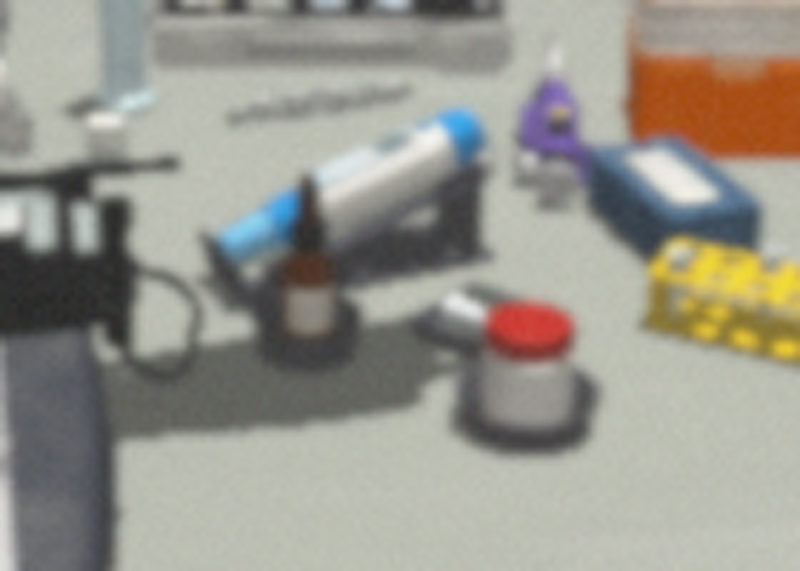

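```bash
cat > chk.py <<'E'
from bx import *
from pl import O,u,v,Rr,cen
def big(k):
    im=cv2.GaussianBlur(cv2.resize(cv2.imread(f"pics/{k}.png"),None,fx=f,fy=f,interpolation=cv2.INTER_CUBIC),(5,5),0);return cv2.split(cv2.cvtColor(im,cv2.COLOR_BGR2HSV))
E
python3 - <<'E'
from chk import *
ends={}
for k in("R4","F2","Q3"):
    c=load(k);H,S,V=big(k);m=(H>92)&(H<112)&(S>60)&(V>90)
    out=[]
    for P,near in((cen-.079*u*.96-np.array([0,0,.02]),0),(cen+.079*u*.96+np.array([0,0,.02]),1)):
        p=proj("wrist",P,c);cs=[x for x in comps(m,500) if np.linalg.norm((x[0]+.5)/f-p)<45]
        a=proj("wrist",cen-.07*u,c);b=proj("wrist",cen+.07*u,c);d=(a-b)/np.linalg.norm(a-b);d=d if near==0 else -d
        ct=(contour(max(cs,key=lambda x:x[1])[2])+.5)/f-.5;t=ct@d;e=ct[t>t.max()-.6];n=np.array([-d[1],d[0]]);tt=ct[t>t.max()-4]@n
        out.append(d*t.max()+n*(tt.max()+tt.min())/2)
    ends[k]=out;print(k,np.round(out,1).tolist())
for i in(0,1):
    for ks in(("R4","F2"),("Q3","F2"),("R4","Q3","F2")):
        P,r=tri([ray("wrist",ends[k][i],load(k)) for k in ks]);q=Rr.T@(P-O);print("tip" if i==0 else "end",ks,P.round(4),"rest frame",q.round(4),np.round(r,4))
for k in("R4","F1"):
    try: print("box",k,box(k,[.629,-.3357],.020))
    except Exception as e: print(e)
H,S,V=big("F1");c=load("F1");m=(S>110)&((H<8)|(H>172));p=proj("wrist",[.5817,-.409,.053],c)
s=max([x for x in comps(m,400) if np.linalg.norm((x[0]+.5)/f-p)<30],key=lambda x:x[1]);print("jar",circ(cast("wrist",(contour(s[2])+.5)/f-.5,.053,c)))
rows=[]
for k in("R4","F2","Q3"):
    c=load(k);H,S,V=big(k);m=cv2.morphologyEx(((S>80)&(H<20)&(V<170)).astype(np.uint8),cv2.MORPH_CLOSE,np.ones((9,9)))
    p=proj("wrist",[.549,-.288,.05],c);s=max([x for x in comps(m,200) if np.linalg.norm((x[0]+.5)/f-p)<35],key=lambda x:x[1]);ct=(contour(s[2])+.5)/f-.5
    R=np.array([ray("wrist",q,c)[1] for q in ct]);o=ray("wrist",ct[0],c)[0];az=np.unwrap(np.arctan2(R[:,1],R[:,0]));a=(az.max()+az.min())/2;rows.append((o[:2],np.array([np.cos(a),np.sin(a)])))
A=np.array([[-d[1],d[0]] for o,d in rows]);b=np.array([-d[1]*o[0]+d[0]*o[1] for o,d in rows]);x=np.linalg.lstsq(A,b,rcond=None)[0];print("dropper",x,A@x-b)
E
```

```text
R4 [[220.9, 58.5], [376.7, 130.3]]
F2 [[204.1, 102.5], [320.1, 102.8]]
Q3 [[210.6, 160.9], [300.9, 31.5]]
tip ('R4', 'F2') [ 0.5548 -0.2111  0.0273] rest frame [-0.0776 -0.0002  0.0273] [0.0001 0.0001]
tip ('Q3', 'F2') [ 0.5555 -0.2115  0.0307] rest frame [-0.0768 -0.0004  0.0307] [0.0002 0.0002]
tip ('R4', 'Q3', 'F2') [ 0.5552 -0.2113  0.0298] rest frame [-0.0771 -0.0003  0.0298] [0.0001 0.0002 0.0002]
end ('R4', 'F2') [ 0.705  -0.2568  0.0626] rest frame [0.0794 0.0003 0.0626] [0.0002 0.0002]
end ('Q3', 'F2') [ 0.7054 -0.2569  0.0596] rest frame [0.0798 0.0003 0.0596] [0.0001 0.0001]
end ('R4', 'Q3', 'F2') [ 0.705  -0.2568  0.062 ] rest frame [0.0794 0.0003 0.062 ] [0.0002 0.0003 0.0002]
box R4 (array([ 631.7, -333.5]), array([26.5, 30.7]), 7.711012840270996)
box F1 (array([ 628.7, -335.4]), array([33.1, 33.1]), 8.289843559265137)
jar (array([ 0.58130858, -0.408597  ]), np.float64(0.04267381080856102))
dropper [ 0.54892545 -0.28824889] [-1.32809099e-05  7.31204844e-05 -5.99752102e-05]
```

```bash
python3 - <<'E'
from chk import *
print("vial",onz("wrist",(294*1.4,90*1.4),.032,load("J1")).round(3),"start ~ .610 -.044")
dwell(.5);s=read_state();print(s["clock"],s["force"].round(1))
finish_job()
E
```

```text
vial [ 0.611 -0.043  0.032] start ~ .610 -.044
73.5417 [-0.7  0.1 -0.1]
the job is handed in; nothing more can be done
```

I handed the job in at 73.5 s with all four items placed and released. No verdict comes back; by my own measurements every placing is inside its limit.

| Item | Measured position | Holder or target |
|---|---|---|
| Jar | (0.5813, -0.4086) | wide base at (0.5817, -0.409) |
| Dropper bottle | (0.5489, -0.2882) | narrow base at (0.549, -0.288) |
| Box | (0.6287, -0.3354), flat | square tray at (0.629, -0.3357) |
| Pen meter | about 1 mm from its seated centre along the rest, under 1 mm off the centre line | meter rest, probe down at the lip |

- **Seating:** the jar, dropper bottle and box touched down within about 1 mm of the height expected for sitting fully down.
- **Bystanders:** the vial measured within about 1 mm of where it started. I did not re-measure the measuring tube, but nothing went near it and it stood upright in the later pictures.

**What went wrong or disagreed:**
- **Start position:** the arm began inside the refrigerator. I backed it out step by step with no contact force, although the shelf wires seen in the wrist pictures seemed to pass through the gripper.
- **Box grasp:** the first two grasps closed empty, and so did a small push test, all without moving the box. A light touch on the table showed the real fingertips about 20 mm higher than the reported TCP. I corrected for that, and the third grasp held.
- **Pen and dropper grasps:** I made these before finding that offset, so they gripped higher than planned, but both held and were set down properly.
- **Pen slope:** my estimate from the pen's ends was about 13 degrees, against 16 stated. The outline edges bias it, and it is still inside the limit. Its centre height came out at 0.046 m, against 0.047 m when seated.
- **Box from another picture:** one partly shadowed view put the box about 3 mm off, and I trusted the clean view instead.

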